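# Fetch the salt from behind the bottle and mill

### The arm

A 7-joint arm with a two-finger parallel gripper is mounted at the origin on a cart in front of the work surface, level with it; the furniture and walls round the work are solid. World frame = base frame: x ahead of the robot, y to its left, z up, the work surface at z = 0. Lengths are in mm, angles in rad, forces in N, time in s.
With the tool pointing down it reaches from about 425 to 925 mm from the base axis. Payload 6.8 kg.
Tool frame: the origin (TCP) lies between the finger pads; the fingertips stand 14 mm ahead of it and the grasp point (between the pads) lies 5 mm behind it; y points along the fingers, x is the direction in which the jaws open and shut, and the axes are right-handed (so a half turn about y gives the same grasp; the last joint's range is limited). The gripper opens to 85 mm and grips with 20 to 120 N. Pads are 22 mm wide; open, the fingers measure 114 mm over their backs; the gripper's body (76 mm by 85 mm) begins 54 mm behind the grasp point. The pads swing forward as they close: fully open they stand 13 mm farther back than shut.
Start: joints at [-1.417, 0.477, 0.022, 1.555, -0.011, 1.109, -0.083], TCP at [174.699, 652.018, 245.308] pointing down, gripper open.
Joint ranges: [-2.96, 2.96], [-0.34, 2.1], [-1.41, 1.46], [0.24, 2.44], [-1.37, 4.51], [0.17, 1.92], [-2.96, 2.96]. Speed limits (rad/s): [2.39, 2.39, 3.14, 3.14, 3.14, 3.14, 3.14].

### API

Orientations are given as a rotation vector (axis times angle).
In Python, from cell import robot, eyes gives the robot as it stands.
- The arm moves only by the tool play_rows, never from a script. Its arguments are lists of equal length, an entry for each row: "slide": the shift along the world's x, y, z in cm, a list of three; "turn": the turn, a rotation vector about the world's x, y, z in degrees, a list of three. In form: {"slide": [[x, y, z], ...], "turn": [[rx, ry, rz], ...]}. A call has 1 to 5 rows; each row shifts and turns the commanded pose from where the row before left it; what a row does not reach is not made up. A row lasts 1/12 s, in which the tool goes at most 41.7 mm and 7.16 degrees, less where a joint would pass 70% of its speed; a pose out of reach is approached as far as the arm can. A call with a gripper value outside its range is refused whole. "hand" is the closure, from 0 (fully open) to 1 (shut), set as the call begins (left out, the last holds). The fingers move at their own pace and stop on an object; "force" is the grip in N (left out, the last holds). Time passes only in rows, so rows that do not move let the fingers close. It gives the time, the measured TCP pose, the force and the opening at its end, in the units of the state.
- robot.get_obs(): the state, without advancing time (a new reading comes with each control period).
- eyes.read_camera(name): name is "scene" or "top"; returns (picture, depth): 420x560x3 uint8, blue, green, red; 420x560 float32, mm along the optical axis (not along the pixel's ray), 0 where there is no reading.
- eyes.get_calibration(name): a dict with "intrinsics" (3x3 intrinsics, pixels), "pose" (4x4, takes a point from camera to world coordinates). Camera axes: x right, y up, looking along -z (the intrinsics and any distortion apply to the point x, -y, -z); pixel columns grow to the right and rows downward; lengths in mm; the calibration is good to about 2 mm. A picture is of the moment at which its call begins. get_calibration takes no time and is no camera call.
- robot.finish_job(): hands the job in, once; it reports no verdict.
The state is a dict: "t": time; "joint_pos": joint angles; "joint_velocities": joint speeds; "tau": joint torques, N m; "eef_pos": TCP position; "tool_rot": TCP orientation; "ft_force": force on the tool from outside, world axes, zero at the start; "ft_torque": the same for the moment, N m; "opening": finger opening in mm.
Only numpy, scipy, OpenCV 4.12 (cv2) and the standard library are available. Lean on these libraries where they do the work, as an engineer would, in place of code of your own. Each camera call takes 0.05 s, during which the arm holds its last target.

### The job

Fetch the salt shaker from the back row of the wooden caddy and stand it in the middle of the round cork coaster. First clear both tall things of the front row, the white bottle and the pepper mill, out of the way onto the wooden board; they wait there until the salt stands on the coaster, and then each goes back into the very compartment it came from. Keep everything upright and leave the white jar, the garlic and the lemon where they are.

Things in the scene. Friction and masses are not known exactly. Their poses are not given: they have to be found in the camera images.
- tall_bottle_mid (a point): Tall slim white bottle with a white cap, round, 60 mm across and 175 mm high; the point is its centre, half-way up (z up). Loose, under 0.5 kg. Being tall it is best gripped from above on its upper part, 30 to 50 mm above its centre, where it is 60 mm wide. It starts in one of the two front compartments of the caddy.
- mill_mid (a point): Dark turned-wood pepper mill with a small metal knob on top, round, at most 55 mm across, 171 mm high; the point is its centre, half-way up (z up). Loose, under 0.5 kg. Being tall it is best gripped from above on the round head 45 to 65 mm above its centre, about 50 mm wide. It starts in the other front compartment.
- salt_mid (a point): Salt shaker: clear glass body, grey domed top, round, 44 mm across, 90 mm high; the point is its centre, half-way up (z up). The top 16 mm narrows to 34 mm. Loose, about 0.1 kg. It starts in one of the two back compartments.
- jar_mid (a point): White jar with a white cap, round, 54 mm across, 95 mm high; the point is its centre, half-way up (z up). Loose; it stands in the other back compartment, beside the salt shaker, and stays there.
- caddy: Wooden caddy, fixed, 156 mm (x) by 178 mm (y), 30 mm high; floor and walls 6 mm thick, dividers 28 mm high. Origin: centre of the underside; x points to the back row, z up; turned up to 0.25 rad. Front compartments: centres x = -34, y = +43 and -43 mm, 76 x 80 mm inside; back ones: x = +41, y = +43 and -43 mm, 62 x 80 mm. Things start within 6 mm of the centres.
- board: Light wooden board, fixed, 180 mm (its x) by 260 mm (its y), 12 mm thick; origin at the centre of its underside, z up; turned by up to 0.2 rad. A bulb of garlic lies at the middle of its far long edge (its x about +55 mm, y within 10 mm of 0); the rest is free.
- coaster: Round cork coaster, fixed, 90 mm across and 6 mm thick; origin at the centre of its underside, z up. A lemon lies behind it.
- garlic: Bulb of garlic, about 50 mm across and 51 mm high, loose on the far edge of the board; origin at its underside. Leave it there.
- lemon: Lemon, 72 x 55 x 56 mm, loose on the worktop, its centre about 95 mm from the coaster's centre on the far side; origin at its underside. Leave it there.
Things that resemble listed ones, but are neither listed nor needed, are in the scene too. What is meant by the part that bears tall_bottle_mid is not turquoise, and is the larger of those in its own colour.

How it is judged (in metres and radians):
On the way, in this order (a step that is already met when the one before it is completed fails the run):
1. The bottle and the mill stand released on the board while the salt shaker is still in its compartment (x of tall_bottle_mid in the frame of board between -0.075 and 0.075 m and y of tall_bottle_mid in the frame of board between -0.115 and 0.115 m and z of tall_bottle_mid in the frame of board between 0.0915 and 0.1075 m and angle between each of tall_bottle_mid, mill_mid's own z axis and vertical below 0.12 rad and contact force between the fingers and tall_bottle below 0.1 N and linear speed of each of tall_bottle, mill below 0.03 m/s and x of mill_mid in the frame of board between -0.075 and 0.075 m and y of mill_mid in the frame of board between -0.115 and 0.115 m and z of mill_mid in the frame of board between 0.0895 and 0.1055 m and contact force between the fingers and mill below 0.1 N and distance of salt_mid from where it was at the start of the episode below 0.02 m), for 0.2 s.
2. The salt shaker stands released on the middle of the coaster while the bottle and the mill are still on the board (horizontal distance between salt_mid and coaster below 0.015 m and z of salt_mid in the frame of coaster between 0.045 and 0.057 m and angle between each of salt_mid, tall_bottle_mid, mill_mid's own z axis and vertical below 0.12 rad and contact force between the fingers and salt below 0.1 N and linear speed of each of salt, tall_bottle, mill below 0.03 m/s and x of tall_bottle_mid in the frame of board between -0.075 and 0.075 m and y of tall_bottle_mid in the frame of board between -0.115 and 0.115 m and z of tall_bottle_mid in the frame of board between 0.0915 and 0.1075 m and contact force between the fingers and tall_bottle below 0.1 N and x of mill_mid in the frame of board between -0.075 and 0.075 m and y of mill_mid in the frame of board between -0.115 and 0.115 m and z of mill_mid in the frame of board between 0.0895 and 0.1055 m and contact force between the fingers and mill below 0.1 N), for 0.2 s.
At the end, for the whole second after the job is handed in: The salt shaker stands upright on the coaster, its axis within 15 mm of the coaster's centre; the bottle and the mill stand upright on the floor of the compartments they came from (within 28 mm of their starting points); the white jar still stands in its own; all are released and at rest (horizontal distance between salt_mid and coaster below 0.015 m and z of salt_mid in the frame of coaster between 0.045 and 0.057 m and angle between each of salt_mid, tall_bottle_mid, mill_mid, jar_mid's own z axis and vertical below 0.12 rad and contact force between the fingers and salt below 0.1 N and linear speed of each of salt, tall_bottle, mill, jar below 0.03 m/s and distance of each of tall_bottle_mid, mill_mid, jar_mid from where it was at the start of the episode below 0.028 m and z of tall_bottle_mid in the frame of caddy below 0.1015 m and contact force between the fingers and tall_bottle below 0.1 N and z of mill_mid in the frame of caddy below 0.0995 m and contact force between the fingers and mill below 0.1 N and z of jar_mid in the frame of caddy below 0.0615 m and contact force between the fingers and jar below 0.1 N); the robot touches nothing.
It fails at once if The bottle, mill, salt shaker or jar is tipped over (more than 0.7 rad) (angle between any of tall_bottle_mid, mill_mid, salt_mid, jar_mid's own z axis and vertical above 0.7 rad).
It fails at once if The white jar, the garlic or the lemon is shifted by more than 30 mm (distance of any of jar_mid, garlic, lemon from where it was at the start of the episode above 0.03 m).
It also fails if it takes over 134 s, if anything falls off the work surface, if the arm or the gripper's body presses on something with over 40 N, if the wrist force passes 120 N, or if a joint passes its speed limit or range.

## Working session

There is one attempt and no reset: what is moved stays moved. The work goes in short steps, Python scripts to look and compute and a tool call to move; the robot and the scene stay as the last step left them, time stands still between calls to the robot, and variables do not carry over. Pictures are saved under pics/ and viewed, and the job is handed in when it is done.

Besides the shell and the picture viewer there is one more tool, called as name(argument=value, ...) on one line, values as JSON. play_rows: Moves the arm, as the interface text tells. Its arguments: {"type":"object","properties":{"slide":{"type":"array","items":{"type":"array","items":{"type":"number"}}},"turn":{"type":"array","items":{"type":"array","items":{"type":"number"}}},"hand":{"type":"number"},"force":{"type":"number"}},"required":["slide","turn"]}

```bash
mkdir -p pics; ls; python3 - <<'E'
from cell import robot, eyes
import cv2,numpy as np
for n in("scene","top"):
    p,d=eyes.read_camera(n); cv2.imwrite(f"pics/{n}0.png",p); np.save(f"pics/{n}0.npy",d)
    c=eyes.get_calibration(n); print(n,c)
print(robot.get_obs())
E
```

```text
pics
scene {'intrinsics': array([[387.57032931,   0.        , 279.78965373],
       [  0.        , 387.57032931, 204.31442978],
       [  0.        ,   0.        ,   1.        ]]), 'pose': array([[ 8.86816470e-01,  2.83169626e-01, -3.65200645e-01,
         1.32373363e+02],
       [-4.62119792e-01,  5.41079649e-01, -7.02622310e-01,
        -8.09776826e+02],
       [-1.35865990e-03,  7.91863483e-01,  6.10696633e-01,
         7.16429331e+02],
       [ 0.00000000e+00,  0.00000000e+00,  0.00000000e+00,
         1.00000000e+00]])}
top {'intrinsics': array([[512.79084906,   0.        , 281.04661573],
       [  0.        , 512.79084906, 204.01796072],
       [  0.        ,   0.        ,   1.        ]]), 'pose': array([[-2.57085399e-02,  9.88155052e-01, -1.51289998e-01,
         2.94734094e+02],
       [-9.99643876e-01, -2.64949452e-02, -3.18414679e-03,
        -8.48319314e+01],
       [-7.15485095e-03,  1.51154261e-01,  9.88484293e-01,
         1.42868066e+03],
       [ 0.00000000e+00,  0.00000000e+00,  0.00000000e+00,
         1.00000000e+00]])}
{'t': 0.1, 'joint_pos': array([-1.41710379,  0.47775152,  0.02237933,  1.55635728, -0.01149448,
        1.10934244, -0.08310433]), 'joint_velocities': array([ 0.00057014, -0.00217308,  0.00127956, -0.00135289, -0.00062783,
       -0.00108933,  0.00218312]), 'tau': array([ 3.90287867e-03, -5.97759318e+01,  1.61313716e+00, -2.81953597e+01,
        1.27716508e-02,  5.08256911e-03, -2.29933917e-06]), 'eef_pos': array([174.59564576, 651.48188329, 244.39882144]), 'tool_rot': array([-1.32294332, -1.0133122 ,  1.01543917]), 'ft_force': array([-0.10114548,  1.09039192, -0.29429901]), 'ft_torque': array([-0.02294234,  0.00465688,  0.02694241]), 'opening': 85.09598761151487}
```

View pics/scene0.png

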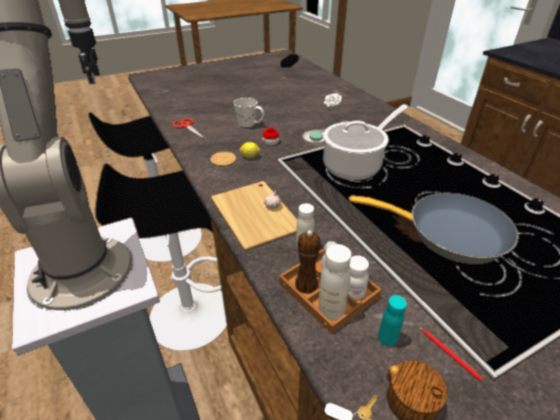

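View pics/top0.png

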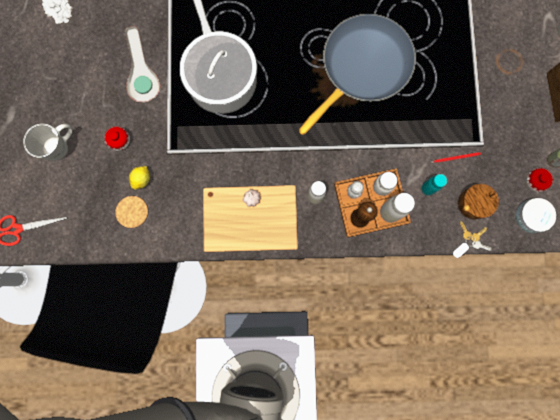

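```bash
python3 - <<'E'
from scipy.spatial.transform import Rotation as R
print(R.from_rotvec([-1.32294332, -1.0133122 ,  1.01543917]).as_matrix().round(3))
E
```

```text
[[ 0.259 -0.    -0.966]
 [ 0.966 -0.002  0.259]
 [-0.002 -1.    -0.   ]]
```

The bottle candidates are the white one in the caddy's front right (top 402,205), a smaller white one beside the caddy (318,190) and the turquoise one (435,184). The larger white one, in the caddy, fits the description. I'll confirm that in enlarged crops.

```bash
cat > h.py <<'E'
import cv2,numpy as np
from cell import robot,eyes
def crop(p,x0,y0,w,h,s,f):
    c=cv2.resize(p[y0:y0+h,x0:x0+w],None,fx=s,fy=s,interpolation=cv2.INTER_CUBIC); cv2.imwrite(f,c)
def ray(n,u,v):
    c=eyes.get_calibration(n);K=c["intrinsics"];T=c["pose"]
    d=np.array([(u-K[0,2])/K[0,0],-(v-K[1,2])/K[1,1],-1]); return T[:3,3],T[:3,:3]@d
def atz(n,u,v,z):
    o,d=ray(n,u,v); return o+d*(z-o[2])/d[2]
def atd(n,u,v,D):
    o,d=ray(n,u,v); return o+d*D
def cloud(n,D):
    c=eyes.get_calibration(n);K=c["intrinsics"];T=c["pose"]
    v,u=np.mgrid[:D.shape[0],:D.shape[1]]
    P=np.stack([(u-K[0,2])/K[0,0]*D,-(v-K[1,2])/K[1,1]*D,-D],-1)
    return P@T[:3,:3].T+T[:3,3]
def proj(n,p):
    c=eyes.get_calibration(n);K=c["intrinsics"];T=c["pose"]
    q=T[:3,:3].T@(np.array(p)-T[:3,3]); return K[0,2]+K[0,0]*q[0]/-q[2], K[1,2]-K[1,1]*q[1]/-q[2]
E
python3 - <<'E'
from h import *
p=cv2.imread("pics/top0.png")
crop(p,325,155,125,95,6,"pics/c1.png")
crop(p,100,150,220,110,3.6,"pics/c2.png")
p=cv2.imread("pics/scene0.png")
crop(p,265,190,150,140,4,"pics/c3.png")
for n in("top",):
    D=np.load("pics/top0.npy");P=cloud(n,D)
    for u,v in [(402,205),(387,182),(368,211),(356,188),(374,203),(318,190),(250,220),(131,211),(290,230),(140,176),(251,197)]:
        print(u,v,P[v,u].round(0))
E
```

```text
402 205 [ 475. -378.  181.]
387 182 [ 549. -361.   99.]
368 211 [ 463. -294.  177.]
356 188 [ 537. -280.   93.]
374 203 [ 508. -341.    5.]
318 190 [ 527. -177.  131.]
250 220 [469.   7.  13.]
131 211 [503. 340.   9.]
290 230 [ 438. -103.   11.]
140 176 [592. 303.  57.]
251 197 [526.   1.  55.]
```

View pics/c1.png

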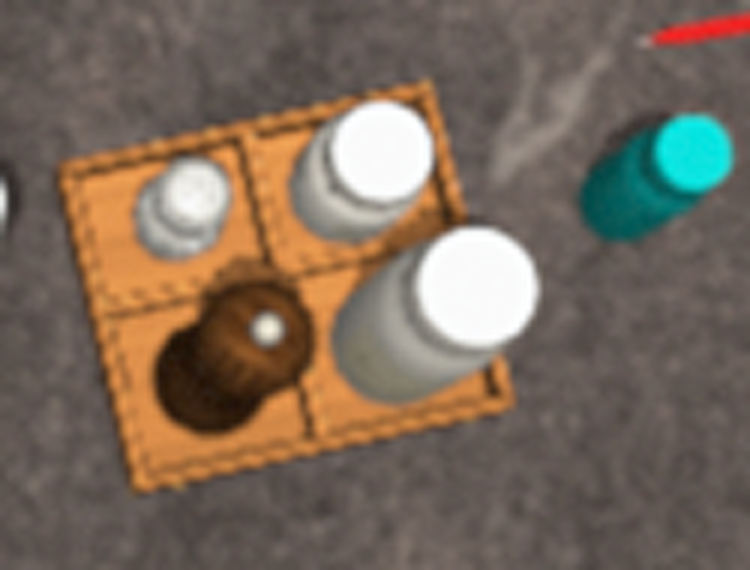

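View pics/c2.png

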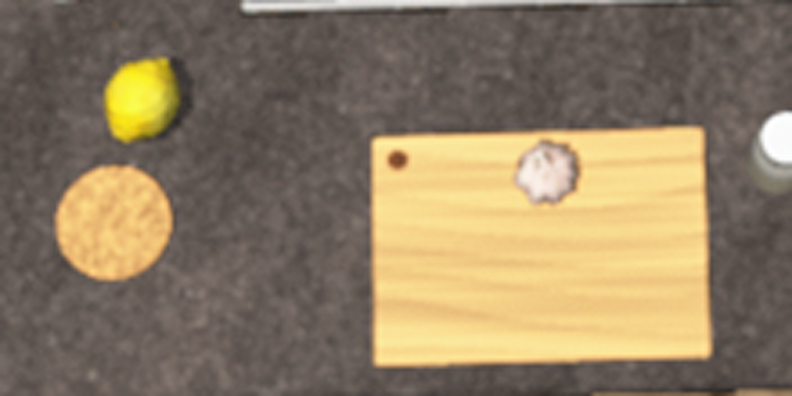

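View pics/c3.png

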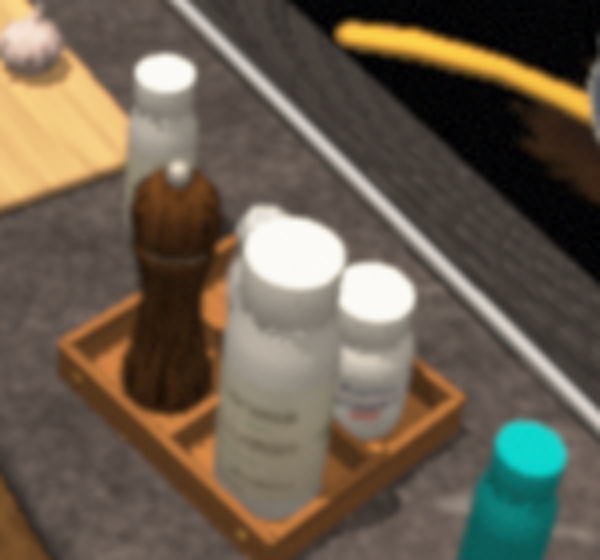

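The crops confirm it. The tall white bottle stands in the caddy's front right (c1 478,287) and is clearly larger than the white one beside the caddy. The mill's knob is at 267,329, the salt at 195,192 and the jar at 382,152.

```bash
python3 - <<'E'
from h import *
f=lambda x,y,x0,y0,s:((x+.5)/s-.5+x0,(y+.5)/s-.5+y0)
c1=lambda x,y:f(x,y,325,155,6); c2=lambda x,y:f(x,y,100,150,3.6); c3=lambda x,y:f(x,y,265,190,4)
def tri(n1,a,n2,b):
    o1,d1=ray(n1,*a);o2,d2=ray(n2,*b)
    A=np.stack([d1,-d2],1);t=np.linalg.lstsq(A,o2-o1,rcond=None)[0]
    q1=o1+d1*t[0];q2=o2+d2*t[1];return ((q1+q2)/2).round(1),np.linalg.norm(q1-q2).round(1)
for n,a,z,b in [("bottle",(478,287),181,(295,252)),("mill",(267,329),177,(180,174)),("jar",(382,152),101,(377,293)),("salt",(195,192),96,(263,217))]:
    print(n,atz("top",*c1(*a),z).round(1),atz("scene",*c3(*b),z).round(1),tri("top",c1(*a),"scene",c3(*b)))
C=np.array([atz("top",*c1(*a),30) for a in[(60,160),(430,83),(515,405),(135,490)]]);print("caddy",C.round(1).tolist(),C.mean(0).round(1))
e=C[0]-C[3]+C[1]-C[2];th=np.arctan2(e[1],e[0]);print(th)
B=np.array([atz("top",*c2(*a),12) for a in[(372,137),(704,127),(711,356),(375,366)]]);print("board",B.round(1).tolist(),B.mean(0).round(1))
e=B[0]-B[3]+B[1]-B[2];print(np.arctan2(e[1],e[0]))
print("coaster",atz("top",*c2(114,222),6))
R=lambda t:np.array([[np.cos(t),-np.sin(t)],[np.sin(t),np.cos(t)]])
for q in[(-34,43),(-34,-43),(41,43),(41,-43)]:print(q,(C.mean(0)[:2]+R(th)@q).round(1))
P=cloud("top",np.load("pics/top0.npy"))
# heights around path
for n,m in [("pot",(slice(30,110),slice(180,258)))]:
    print(P[m][...,2].max())
# coaster colour mask
p=cv2.imread("pics/top0.png");print("scn coaster",atz("scene",223,158,6))
# cap mask
for n,(u,v),z in[("bottle",(404,203),175),("jar",(388,180),96),("salt",(357,187),85),("mill",(369,210),150)]:
    m=np.zeros(p.shape[:2],bool);m[v-15:v+15,u-15:u+15]=1
    m&=P[...,2]>z; q=P[m]; print(n,q[:,:2].mean(0).round(1),np.ptp(q[:,:2],axis=0).round(1),m.sum(),((q[:,:2].max(0)+q[:,:2].min(0))/2).round(1))
E
```

```text
bottle [ 481.6 -383.7  181. ] [ 482.4 -383.2  181. ] (array([ 481.7, -383.7,  181.7]), np.float64(0.6))
mill [ 467.1 -297.2  177. ] [ 464.6 -304.9  177. ] (array([ 468.3, -298.5,  170.3]), np.float64(0.8))
jar [ 554.6 -364.5  101. ] [ 556.4 -366.2  101. ] (array([ 555.8, -365.3,  100.1]), np.float64(2.3))
salt [ 539.9 -282.4   96. ] [ 537.8 -283.2   96. ] (array([ 539.4, -282.3,   94.7]), np.float64(1.5))
caddy [[568.7, -230.5, 30.0], [600.5, -403.6, 30.0], [449.3, -433.3, 30.0], [415.0, -258.3, 30.0]] [ 508.4 -331.4   30. ]
0.1864307578946773
board [[563.9, 138.0, 12.0], [564.8, -121.4, 12.0], [386.2, -121.4, 12.0], [385.3, 136.2, 12.0]] [475.1   7.8  12. ]
0.005181658384390466
coaster [503.05942694 340.39739511   6.        ]
(-34, 43) [ 467.  -295.5]
(-34, -43) [ 482.9 -380. ]
(41, 43) [ 540.7 -281.6]
(41, -43) [ 556.6 -366.1]
1428.68066145107
scn coaster [502.9586709  340.13303417   6.        ]
bottle [ 478.5 -381. ] [207.8 324.3] 310 [ 398.6 -247. ]
jar [ 549.9 -362.6] [279. 301.] 210 [ 434.2 -235.3]
salt [ 530.  -276.8] [259.4 214.4] 114 [ 424.4 -192.1]
mill [ 461.1 -292.3] [194.7 236.6] 287 [ 392.1 -203.1]
```

Measurements agree across both cameras and with the stated heights:

| Thing | x (mm) | y (mm) |
|---|---|---|
| mill | 467 | -297 |
| bottle | 482 | -384 |
| salt | 540 | -282 |
| coaster | 503 | 340 |
| board centre | 475 | 8 |

I'll keep the jaws along the caddy's x axis (yaw 10.7°) throughout, which is a turn of about -64°. The mill goes first, onto the far side of the board.

play_rows(slide=[[2.4, -2.6, 0.6], [2.4, -2.6, 0.6], [2.4, -2.6, 0.6], [2.4, -2.6, 0.6], [2.4, -2.6, 0.6]], turn=[[0, 0, -5], [0, 0, -5], [0, 0, -5], [0, 0, -5], [0, 0, -5]], hand=0)

```text
t: 0.52
eef_pos: [295.5, 520.4, 275.2]
tool_rot: [-1.463, -0.678, 0.679]
ft_force: [0.9, 0.6, 0.1]
opening: 85.7
```

play_rows(slide=[[2.4, -2.6, 0.6], [2.4, -2.6, 0.6], [2.4, -2.6, 0.6], [2.4, -2.6, 0.6], [2.4, -2.6, 0.6]], turn=[[0, 0, -5], [0, 0, -5], [0, 0, -5], [0, 0, -5], [0, 0, -5]])

```text
t: 0.93
eef_pos: [415.4, 390.3, 305.4]
tool_rot: [-1.544, -0.338, 0.339]
ft_force: [-0.3, 0.7, -0.4]
opening: 85.5
```

play_rows(slide=[[1.2, -3.5, 0], [1.2, -3.5, 0], [1.2, -3.5, 0], [1.2, -3.5, 0], [1.2, -3.5, 0]], turn=[[0, 0, -3], [0, 0, -3], [0, 0, -3], [0, 0, -3], [0, 0, -2.3]])

```text
t: 1.35
eef_pos: [474.7, 215.1, 305.1]
tool_rot: [-1.566, -0.144, 0.145]
ft_force: [0.8, 0.2, -0.1]
opening: 85.5
```

play_rows(slide=[[0, -3.5, 0], [0, -3.5, 0], [0, -3.5, 0], [0, -3.5, 0], [0, -3.5, 0]], turn=[[0, 0, 0], [0, 0, 0], [0, 0, 0], [0, 0, 0], [0, 0, 0]])

```text
t: 1.77
eef_pos: [474.1, 40.3, 305.1]
tool_rot: [-1.566, -0.146, 0.147]
ft_force: [1.0, 0.4, 0.2]
opening: 85.1
```

play_rows(slide=[[0, -3.5, 0], [0, -3.5, 0], [0, -3.5, 0], [0, -3.5, 0], [0, -3.5, 0]], turn=[[0, 0, 0], [0, 0, 0], [0, 0, 0], [0, 0, 0], [0, 0, 0]])

```text
t: 2.18
eef_pos: [474.1, -134.6, 305.3]
tool_rot: [-1.565, -0.147, 0.147]
ft_force: [0.7, 0.4, -0.7]
opening: 85.6
```

play_rows(slide=[[-0.1, -4, 0], [-0.1, -4, 0], [-0.2, -4, 0], [-0.2, -4, 0], [-0.2, -0.2, 0]], turn=[[0, 0, 0], [0, 0, 0], [0, 0, 0], [0, 0, 0], [0, 0, 0]])

```text
t: 2.6
eef_pos: [463.9, -303.1, 305.7]
tool_rot: [-1.571, -0.138, 0.14]
ft_force: [-0.8, -0.4, 0.9]
opening: 85.3
```

play_rows(slide=[[0, 0, -1], [0, 0, -1.5], [0, 0, 0], [0, 0, 0], [0, 0, 0]], turn=[[0, 0, 0], [0, 0, 0], [0, 0, 0], [0, 0, 0], [0, 0, 0]])

```text
t: 3.02
eef_pos: [467.2, -293.8, 280.3]
tool_rot: [-1.565, -0.148, 0.148]
ft_force: [0.0, 0.6, 1.0]
opening: 85.1
```

```bash
cat > look.py <<'E'
import sys
from h import *
from scipy.spatial.transform import Rotation as R
k=sys.argv[1]; a=[int(x) for x in sys.argv[2:6]] ; b=[int(x) for x in sys.argv[6:10]]
ims=[]
for n,r in(("scene",a),("top",b)):
    p,d=eyes.read_camera(n); cv2.imwrite(f"pics/{n}{k}.png",p);np.save(f"pics/{n}{k}.npy",d)
    c=p[r[1]:r[1]+r[3],r[0]:r[0]+r[2]]; s=min(400/r[2],500/r[3]); print(n,"scale",s)
    c=cv2.resize(c,None,fx=s,fy=s,interpolation=cv2.INTER_CUBIC); ims.append(cv2.copyMakeBorder(c,0,500-c.shape[0],0,400-c.shape[1],cv2.BORDER_CONSTANT))
cv2.imwrite(f"pics/v{k}.png",np.hstack(ims))
o=robot.get_obs();M=R.from_rotvec(o["tool_rot"]).as_matrix()
print(o["t"],o["eef_pos"].round(1),"yaw",np.degrees(np.arctan2(M[1,0],M[0,0])).round(2),M[:,1].round(3),o["joint_pos"].round(2),o["ft_force"].round(1),o["opening"])
E
python3 look.py 1 240 130 180 220 310 130 130 130
```

```text
scene scale 2.2222222222222223
top scale 3.076923076923077
3.1167 [ 467.3 -294.4  280.8] yaw 10.78 [ 0.001  0.    -1.   ] [-0.19  0.3   0.8   1.85 -0.24  1.09  0.89] [0.  0.4 0. ] 85.20855301590449
```

View pics/v1.png

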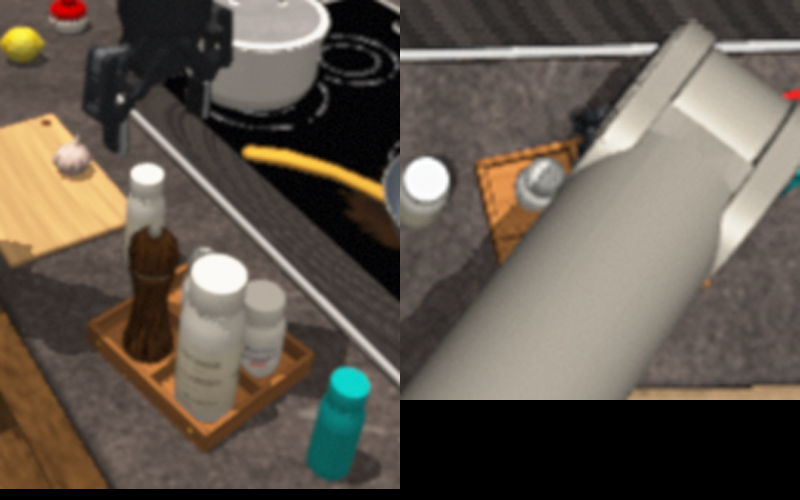

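The gripper hangs above the mill (mill at crop 155,250), aligned. Descending to grip the head.

play_rows(slide=[[0, -0.2, -2], [0, 0, -2.5], [0, 0, -2.5], [0, 0, -2.5], [0, 0, -1.5]], turn=[[0, 0, 0], [0, 0, 0], [0, 0, 0], [0, 0, 0], [0, 0, 0]])

```text
t: 3.53
eef_pos: [466.4, -296.0, 168.6]
tool_rot: [-1.565, -0.146, 0.148]
ft_force: [-0.2, 1.0, 0.2]
opening: 85.4
```

play_rows(slide=[[0, 0, -1.5], [0, 0, -1.2], [0, 0, 0], [0, 0, 0], [0, 0, 0]], turn=[[0, 0, 0], [0, 0, 0], [0, 0, 0], [0, 0, 0], [0, 0, 0]])

```text
t: 3.95
eef_pos: [467.3, -297.3, 144.3]
tool_rot: [-1.567, -0.148, 0.146]
ft_force: [0.3, 0.2, 0.4]
opening: 85.5
```

play_rows(slide=[[0, 0, 0], [0, 0, 0], [0, 0, 0], [0, 0, 0], [0, 0, 0]], turn=[[0, 0, 0], [0, 0, 0], [0, 0, 0], [0, 0, 0], [0, 0, 0]], hand=1, force=40)

```text
t: 4.37
eef_pos: [467.4, -297.7, 144.6]
tool_rot: [-1.567, -0.148, 0.145]
ft_force: [-1.0, 0.1, 6.7]
opening: 47.4
```

play_rows(slide=[[0, 0, 0], [0, 0, 0], [0, 0, 0], [0, 0, 0], [0, 0, 0]], turn=[[0, 0, 0], [0, 0, 0], [0, 0, 0], [0, 0, 0], [0, 0, 0]])

```text
t: 4.78
eef_pos: [467.4, -297.7, 144.6]
tool_rot: [-1.567, -0.148, 0.145]
ft_force: [-1.6, 0.7, 6.9]
opening: 47.5
```

```bash
python3 look.py 2 240 130 180 220 310 130 130 130
```

```text
scene scale 2.2222222222222223
top scale 3.076923076923077
4.8833 [ 467.4 -297.7  144.6] yaw 10.69 [ 0.002 -0.001 -1.   ] [-0.08  0.48  0.69  1.98 -0.41  0.83  1.03] [-1.5  0.3  7.3] 47.568363224504616
```

View pics/v2.png

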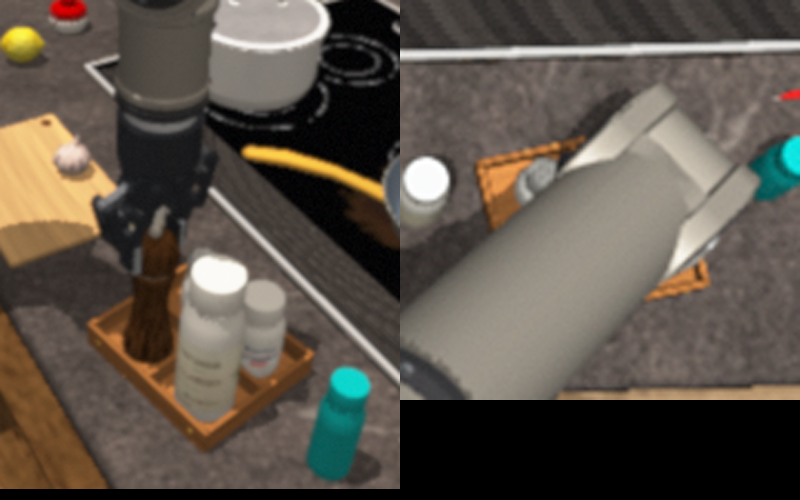

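Gripped at 47.5 mm on the head. Lifting.

play_rows(slide=[[0, 0, 0.5], [0, 0, 1], [0, 0, 2], [0, 0, 2.5], [0, 0, 2.5]], turn=[[0, 0, 0], [0, 0, 0], [0, 0, 0], [0, 0, 0], [0, 0, 0]])

```text
t: 5.3
eef_pos: [465.9, -296.7, 229.3]
tool_rot: [-1.565, -0.145, 0.148]
ft_force: [0.4, 0.2, -2.6]
opening: 47.4
```

play_rows(slide=[[0, 0.5, 2], [0, 1.5, 1], [0, 2.5, 0.5], [0, 3, 0], [0, 3, 0]], turn=[[0, 0, 0], [0, 0, 0], [0, 0, 0], [0, 0, 0], [0, 0, 0]])

```text
t: 5.72
eef_pos: [466.3, -191.5, 264.1]
tool_rot: [-1.566, -0.146, 0.144]
ft_force: [0.8, 0.8, -2.6]
opening: 47.2
```

```bash
python3 look.py 3 180 130 240 220 190 130 240 130
```

```text
scene scale 1.6666666666666667
top scale 1.6666666666666667
5.8167 [ 466.9 -186.4  263.2] yaw 11.1 [-0.001  0.004 -1.   ] [-0.42  0.21  0.79  1.98 -0.18  1.03  0.65] [-0.6  0.3 -2.5] 47.7434136358711
```

View pics/v3.png

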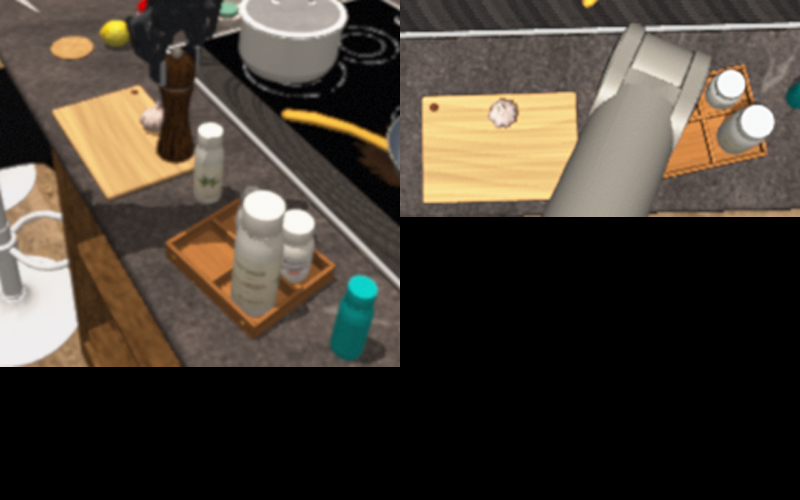

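The mill hangs upright and everything else is still in place. Carrying it to (455, 83).

play_rows(slide=[[0, 3, 0], [-0.3, 3, 0], [-0.3, 3, 0], [-0.3, 3, 0], [-0.3, 3, 0]], turn=[[0, 0, 0], [0, 0, 0], [0, 0, 0], [0, 0, 0], [0, 0, 0]])

```text
t: 6.23
eef_pos: [454.0, -41.2, 263.7]
tool_rot: [-1.566, -0.146, 0.146]
ft_force: [0.4, 0.5, -2.7]
opening: 48.0
```

play_rows(slide=[[0, 3, 0], [0, 3, 0], [0, 3, 0], [0, 2, 0], [0, 1.2, 0]], turn=[[0, 0, 0], [0, 0, 0], [0, 0, 0], [0, 0, 0], [0, 0, 0]])

```text
t: 6.65
eef_pos: [454.4, 82.4, 263.6]
tool_rot: [-1.565, -0.149, 0.149]
ft_force: [0.1, 0.0, -2.9]
opening: 47.5
```

play_rows(slide=[[0, 0, -1], [0, 0, -2], [0, 0, -2], [0, 0, -2], [0, 0, -1.5]], turn=[[0, 0, 0], [0, 0, 0], [0, 0, 0], [0, 0, 0], [0, 0, 0]])

```text
t: 7.07
eef_pos: [453.9, 77.6, 176.5]
tool_rot: [-1.567, -0.143, 0.146]
ft_force: [-0.1, -0.3, -2.5]
opening: 47.3
```

play_rows(slide=[[0, 0, -1], [0, 0, 0], [0, 0, 0], [0, 0, 0], [0, 0, 0]], turn=[[0, 0, 0], [0, 0, 0], [0, 0, 0], [0, 0, 0], [0, 0, 0]])

```text
t: 7.48
eef_pos: [455.5, 79.9, 169.2]
tool_rot: [-1.565, -0.148, 0.145]
ft_force: [-0.2, 0.3, -2.9]
opening: 47.4
```

```bash
python3 look.py 4 180 130 240 220 190 130 240 130
```

```text
scene scale 1.6666666666666667
top scale 1.6666666666666667
7.5833 [455.3  80.1 169.1] yaw 10.7 [ 0.002  0.001 -1.   ] [-0.8   0.25  0.57  2.15 -0.19  0.78  0.08] [-0.1 -0.5 -2.9] 47.52398426187269
```

View pics/v4.png

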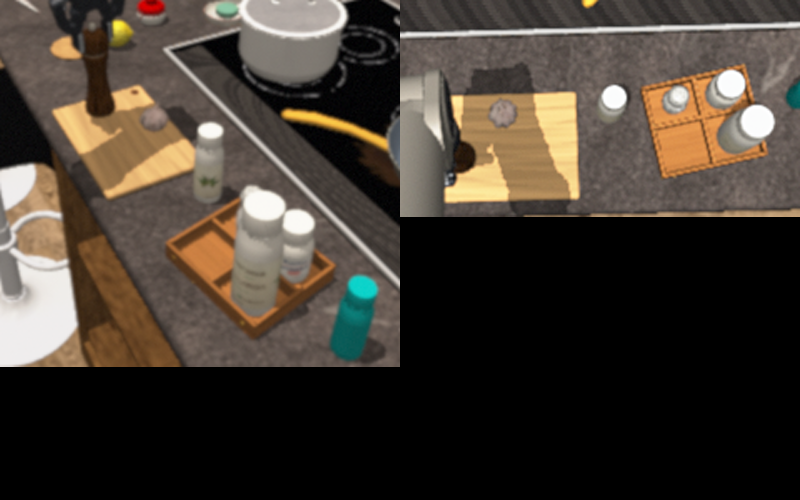

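play_rows(slide=[[0, 0, -0.7], [0, 0, -0.6], [0, 0, -0.3], [0, 0, 0], [0, 0, 0]], turn=[[0, 0, 0], [0, 0, 0], [0, 0, 0], [0, 0, 0], [0, 0, 0]])

```text
t: 8.0
eef_pos: [454.5, 79.9, 152.0]
tool_rot: [-1.566, -0.146, 0.147]
ft_force: [0.5, -1.0, -2.5]
opening: 47.5
```

play_rows(slide=[[0, 0, -0.1], [0, 0, -0.1], [0, 0, 0], [0, 0, 0], [0, 0, 0]], turn=[[0, 0, 0], [0, 0, 0], [0, 0, 0], [0, 0, 0], [0, 0, 0]])

```text
t: 8.42
eef_pos: [455.2, 79.7, 151.2]
tool_rot: [-1.565, -0.147, 0.146]
ft_force: [-2.8, -2.4, 8.8]
opening: 47.3
```

Contact with the board (8.8 N). Releasing slowly and rising.

play_rows(slide=[[0, 0, 0], [0, 0, 0], [0, 0, 0], [0, 0, 0], [0, 0, 0]], turn=[[0, 0, 0], [0, 0, 0], [0, 0, 0], [0, 0, 0], [0, 0, 0]], hand=0)

```text
t: 8.83
eef_pos: [454.8, 80.1, 150.3]
tool_rot: [-1.566, -0.147, 0.147]
ft_force: [-0.0, 0.2, -0.4]
opening: 85.0
```

play_rows(slide=[[0, 0, 0], [0, 0, 0.5], [0, 0, 1.5], [0, 0, 3], [0, 0, 3]], turn=[[0, 0, 0], [0, 0, 0], [0, 0, 0], [0, 0, 0], [0, 0, 0]])

```text
t: 9.25
eef_pos: [453.9, 79.4, 230.9]
tool_rot: [-1.567, -0.144, 0.148]
ft_force: [1.4, 0.8, -0.8]
opening: 85.4
```

play_rows(slide=[[0, -2, 2], [0, -4, 2], [0, -4, 0], [0, -4, 0], [0, -4, 0]], turn=[[0, 0, 0], [0, 0, 0], [0, 0, 0], [0, 0, 0], [0, 0, 0]])

```text
t: 9.67
eef_pos: [454.6, -98.9, 269.9]
tool_rot: [-1.565, -0.149, 0.146]
ft_force: [-0.1, -0.5, 0.2]
opening: 85.4
```

```bash
python3 look.py 5 180 130 240 220 190 130 240 130
```

```text
scene scale 1.6666666666666667
top scale 1.6666666666666667
9.7667 [ 453.8 -104.   269.9] yaw 10.12 [ 0.002 -0.002 -1.   ] [-0.62  0.1   0.77  2.05 -0.08  1.02  0.37] [0.1 1.  0.4] 85.53504474333072
```

View pics/v5.png

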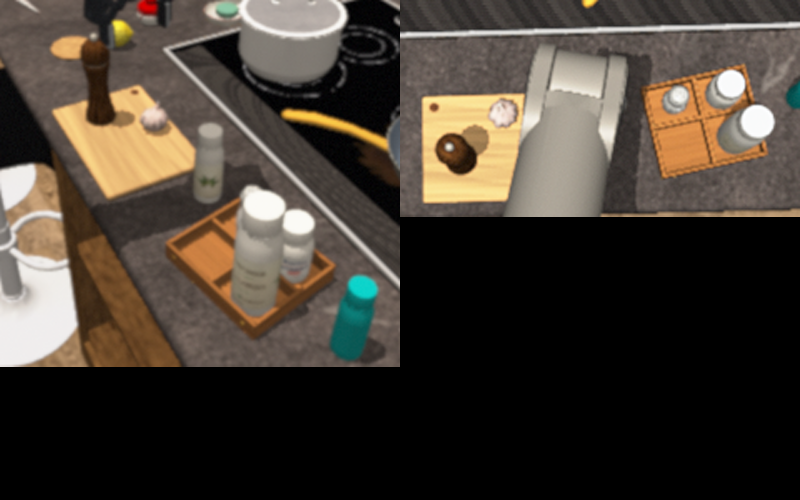

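The mill stands upright on the left half of the board (455,152 in the right crop). Now the bottle.

play_rows(slide=[[0.4, -4, 0], [0.4, -4, 0], [0.4, -4, 0], [0.4, -4, 0], [0.4, -4, 0]], turn=[[0, 0, 0], [0, 0, 0], [0, 0, 0], [0, 0, 0], [0, 0, 0]])

```text
t: 10.18
eef_pos: [474.9, -298.6, 269.1]
tool_rot: [-1.565, -0.148, 0.147]
ft_force: [0.6, -0.3, 0.5]
opening: 85.4
```

play_rows(slide=[[0.4, -4, 0], [0.3, -3, 0], [0, -1.2, 0], [0, 0, 0], [0, 0, 0]], turn=[[0, 0, 0], [0, 0, 0], [0, 0, 0], [0, 0, 0], [0, 0, 0]])

```text
t: 10.6
eef_pos: [481.4, -379.4, 268.8]
tool_rot: [-1.566, -0.145, 0.146]
ft_force: [-0.5, 0.9, -0.5]
opening: 85.2
```

play_rows(slide=[[0, 0, 0], [0, 0, 0]], turn=[[0, 0, 0], [0, 0, 0]])

```text
t: 10.77
eef_pos: [482.3, -377.4, 268.9]
tool_rot: [-1.564, -0.149, 0.148]
ft_force: [0.7, 0.4, 0.3]
opening: 85.4
```

```bash
python3 look.py 6 240 130 180 220 310 130 130 130
```

```text
scene scale 2.2222222222222223
top scale 3.076923076923077
10.8667 [ 482.3 -377.8  269. ] yaw 10.82 [ 0.     0.001 -1.   ] [-0.03  0.45  0.81  1.72 -0.36  1.13  1.08] [ 0.4  0.1 -0.5] 85.17960541597282
```

View pics/v6.png

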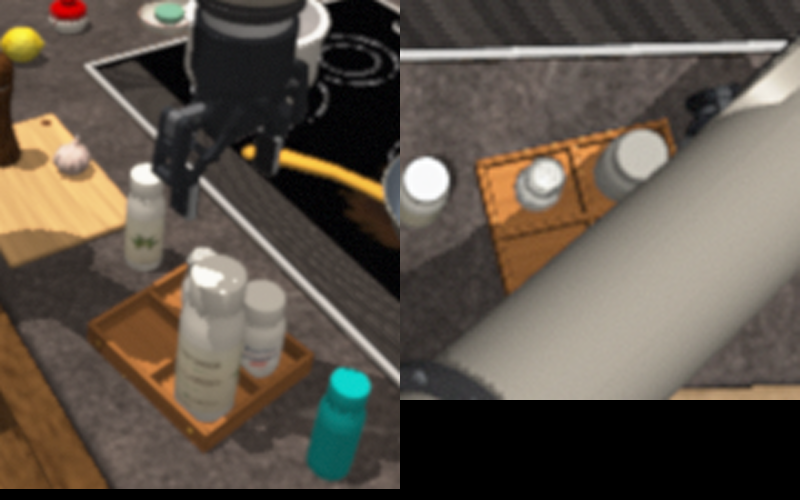

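Above the bottle. Correcting y by -6 mm and descending.

play_rows(slide=[[0, -0.6, -1], [0, 0, -2.5], [0, 0, -2.5], [0, 0, -2.5], [0, 0, -2]], turn=[[0, 0, 0], [0, 0, 0], [0, 0, 0], [0, 0, 0], [0, 0, 0]])

```text
t: 11.28
eef_pos: [481.2, -384.5, 161.5]
tool_rot: [-1.565, -0.146, 0.148]
ft_force: [0.3, 0.4, 0.7]
opening: 85.6
```

play_rows(slide=[[0, 0, -1.5], [0, 0, -1.2], [0, 0, -0.6], [0, 0, 0], [0, 0, 0]], turn=[[0, 0, 0], [0, 0, 0], [0, 0, 0], [0, 0, 0], [0, 0, 0]])

```text
t: 11.7
eef_pos: [481.8, -385.5, 131.2]
tool_rot: [-1.566, -0.147, 0.146]
ft_force: [0.3, -0.1, 0.2]
opening: 85.1
```

play_rows(slide=[[0, 0, 0], [0, 0, 0], [0, 0, 0], [0, 0, 0], [0, 0, 0]], turn=[[0, 0, 0], [0, 0, 0], [0, 0, 0], [0, 0, 0], [0, 0, 0]], hand=1, force=45)

```text
t: 12.12
eef_pos: [482.1, -386.4, 133.0]
tool_rot: [-1.568, -0.148, 0.145]
ft_force: [-2.5, 0.3, 8.6]
opening: 55.3
```

play_rows(slide=[[0, 0, 0], [0, 0, 0], [0, 0, 0], [0, 0, 0], [0, 0, 0]], turn=[[0, 0, 0], [0, 0, 0], [0, 0, 0], [0, 0, 0], [0, 0, 0]])

```text
t: 12.53
eef_pos: [482.0, -386.3, 132.9]
tool_rot: [-1.567, -0.148, 0.145]
ft_force: [-2.4, 0.5, 9.6]
opening: 55.3
```

```bash
python3 look.py 7 240 130 180 220 310 130 130 130
```

```text
scene scale 2.2222222222222223
top scale 3.076923076923077
12.6333 [ 482.  -386.4  132.9] yaw 10.68 [ 0.002 -0.001 -1.   ] [ 0.07  0.6   0.7   1.83 -0.5   0.89  1.2 ] [-2.2  1.1  8.8] 55.576426520165995
```

View pics/v7.png

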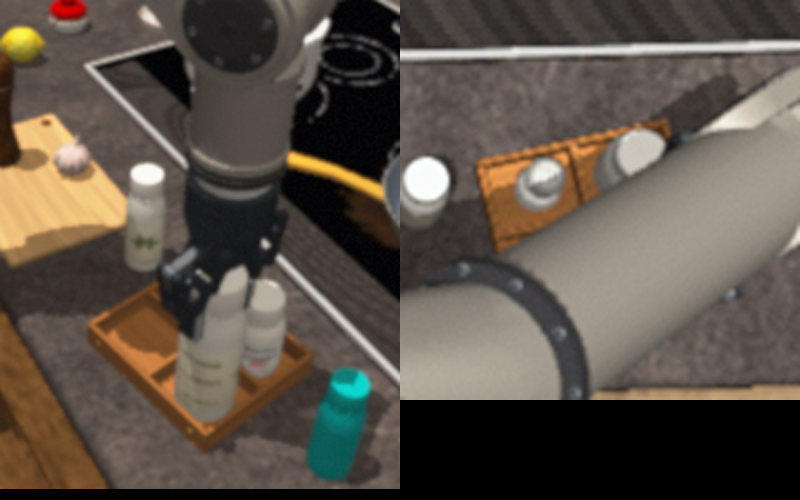

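Gripped at 55 mm. Lift straight up, then carry to (460, -60).

play_rows(slide=[[0, 0, 0.5], [0, 0, 1], [0, 0, 2], [0, 0, 2.5], [0, 0, 2.5]], turn=[[0, 0, 0], [0, 0, 0], [0, 0, 0], [0, 0, 0], [0, 0, 0]])

```text
t: 13.05
eef_pos: [481.3, -384.8, 217.0]
tool_rot: [-1.565, -0.146, 0.147]
ft_force: [0.9, -0.4, -2.3]
opening: 55.2
```

play_rows(slide=[[0, 0.5, 2.5], [0, 1.5, 2], [-0.2, 2.5, 0.5], [-0.3, 3, 0], [-0.3, 3, 0]], turn=[[0, 0, 0], [0, 0, 0], [0, 0, 0], [0, 0, 0], [0, 0, 0]])

```text
t: 13.47
eef_pos: [473.4, -279.7, 267.0]
tool_rot: [-1.566, -0.147, 0.145]
ft_force: [0.8, -0.0, -3.1]
opening: 55.5
```

play_rows(slide=[[-0.3, 3, 0], [-0.3, 3, 0], [-0.3, 3, 0], [-0.3, 3, 0], [-0.2, 3, 0]], turn=[[0, 0, 0], [0, 0, 0], [0, 0, 0], [0, 0, 0], [0, 0, 0]])

```text
t: 13.88
eef_pos: [458.9, -129.1, 266.3]
tool_rot: [-1.565, -0.146, 0.146]
ft_force: [0.4, -0.0, -3.1]
opening: 55.2
```

play_rows(slide=[[0, 2.5, 0], [0, 2, 0], [0, 1.5, 0], [0, 0.5, 0], [0, 0, 0]], turn=[[0, 0, 0], [0, 0, 0], [0, 0, 0], [0, 0, 0], [0, 0, 0]])

```text
t: 14.3
eef_pos: [459.6, -64.2, 266.2]
tool_rot: [-1.565, -0.149, 0.148]
ft_force: [-0.2, -1.0, -2.4]
opening: 55.5
```

```bash
python3 look.py 8 180 130 240 220 190 130 240 130
```

```text
scene scale 1.6666666666666667
top scale 1.6666666666666667
14.4 [459.6 -66.3 266.2] yaw 10.65 [ 0. -0. -1.] [-0.72  0.11  0.8   2.05 -0.09  1.02  0.31] [ 0.5  0.4 -2.6] 55.90127121949703
```

View pics/v8.png

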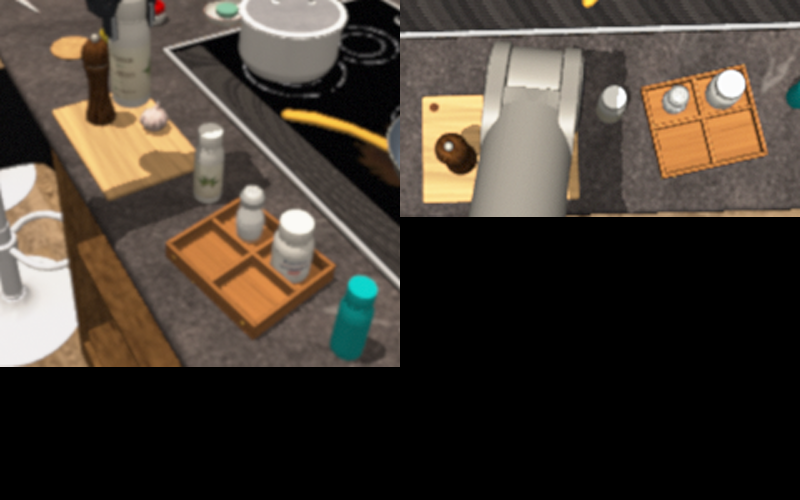

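The bottle hangs upright over the board's right half; lowering.

play_rows(slide=[[0, 0, -1], [0, 0, -2.5], [0, 0, -2.5], [0, 0, -2.5], [0, 0, -1.5]], turn=[[0, 0, 0], [0, 0, 0], [0, 0, 0], [0, 0, 0], [0, 0, 0]])

```text
t: 14.82
eef_pos: [458.2, -66.6, 163.2]
tool_rot: [-1.567, -0.143, 0.147]
ft_force: [-0.8, 0.6, -3.0]
opening: 55.0
```

play_rows(slide=[[0, 0, -1], [0, 0, -0.6], [0, 0, 0], [0, 0, 0], [0, 0, 0]], turn=[[0, 0, 0], [0, 0, 0], [0, 0, 0], [0, 0, 0], [0, 0, 0]])

```text
t: 15.23
eef_pos: [460.5, -65.6, 150.8]
tool_rot: [-1.566, -0.148, 0.145]
ft_force: [-0.1, -0.2, -2.5]
opening: 55.2
```

play_rows(slide=[[0, 0, -0.4], [0, 0, -0.3], [0, 0, -0.2], [0, 0, 0], [0, 0, 0]], turn=[[0, 0, 0], [0, 0, 0], [0, 0, 0], [0, 0, 0], [0, 0, 0]])

```text
t: 15.65
eef_pos: [459.6, -65.2, 140.9]
tool_rot: [-1.566, -0.147, 0.147]
ft_force: [-0.7, -0.2, -2.4]
opening: 55.5
```

play_rows(slide=[[0, 0, -0.1], [0, 0, -0.1], [0, 0, 0], [0, 0, 0], [0, 0, 0]], turn=[[0, 0, 0], [0, 0, 0], [0, 0, 0], [0, 0, 0], [0, 0, 0]])

```text
t: 16.07
eef_pos: [459.9, -65.2, 139.0]
tool_rot: [-1.566, -0.147, 0.146]
ft_force: [-0.0, -0.4, -1.5]
opening: 55.3
```

play_rows(slide=[[0, 0, -0.1], [0, 0, 0], [0, 0, 0], [0, 0, 0]], turn=[[0, 0, 0], [0, 0, 0], [0, 0, 0], [0, 0, 0]])

```text
t: 16.4
eef_pos: [460.2, -65.2, 138.9]
tool_rot: [-1.565, -0.147, 0.146]
ft_force: [-3.3, 1.5, 12.7]
opening: 55.2
```

Contact. Releasing and rising.

play_rows(slide=[[0, 0, 0], [0, 0, 0], [0, 0, 0], [0, 0, 0], [0, 0, 0]], turn=[[0, 0, 0], [0, 0, 0], [0, 0, 0], [0, 0, 0], [0, 0, 0]], hand=0)

```text
t: 16.82
eef_pos: [459.6, -65.3, 137.8]
tool_rot: [-1.566, -0.146, 0.147]
ft_force: [-0.5, -0.2, 0.2]
opening: 85.1
```

play_rows(slide=[[0, 0, 0], [0, 0, 0.5], [0, 0, 2], [0, 0, 3], [0, 0, 3]], turn=[[0, 0, 0], [0, 0, 0], [0, 0, 0], [0, 0, 0], [0, 0, 0]])

```text
t: 17.23
eef_pos: [458.9, -65.7, 223.7]
tool_rot: [-1.567, -0.144, 0.148]
ft_force: [0.8, 0.7, 0.7]
opening: 85.3
```

play_rows(slide=[[0, 0, 2], [0.5, -2, 1], [1, -3.5, 0], [1, -3.5, 0], [1, -3.5, 0]], turn=[[0, 0, 0], [0, 0, 0], [0, 0, 0], [0, 0, 0], [0, 0, 0]])

```text
t: 17.65
eef_pos: [495.3, -191.1, 253.7]
tool_rot: [-1.565, -0.149, 0.147]
ft_force: [0.2, 0.0, 1.7]
opening: 85.9
```

play_rows(slide=[[1.5, -3, 0], [1.5, -3, 0], [1.5, -2.5, 0], [0, -0.5, 0], [0, 0, 0]], turn=[[0, 0, 0], [0, 0, 0], [0, 0, 0], [0, 0, 0], [0, 0, 0]])

```text
t: 18.07
eef_pos: [539.2, -282.6, 253.0]
tool_rot: [-1.568, -0.143, 0.145]
ft_force: [0.1, 0.4, -0.2]
opening: 85.8
```

play_rows(slide=[[0, 0, 0], [0, 0, 0]], turn=[[0, 0, 0], [0, 0, 0]])

```text
t: 18.23
eef_pos: [539.4, -278.8, 252.9]
tool_rot: [-1.564, -0.147, 0.148]
ft_force: [-0.1, -0.3, 0.4]
opening: 85.5
```

```bash
python3 look.py 9 180 130 240 220 190 130 240 130
```

```text
scene scale 1.6666666666666667
top scale 1.6666666666666667
18.3333 [ 539.7 -278.6  253.1] yaw 10.8 [ 0.     0.001 -1.   ] [-0.22  0.45  0.81  1.75 -0.37  1.09  0.9 ] [0.3 0.6 0.1] 85.74374037107343
```

View pics/v9.png

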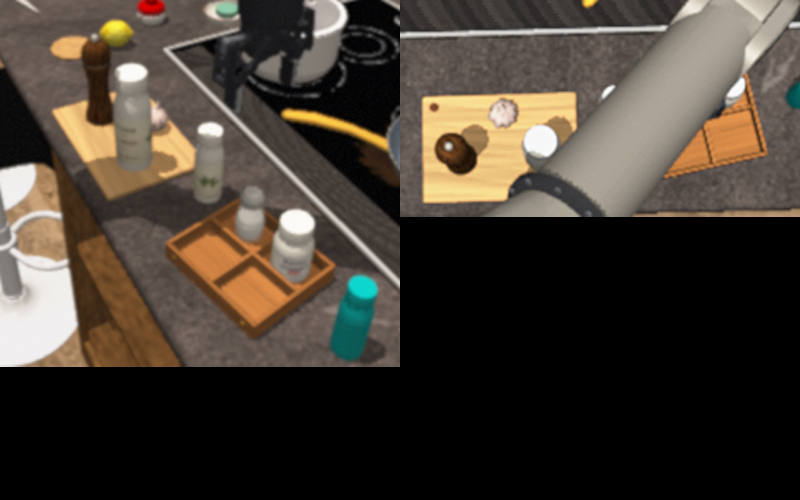

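Both stand on the board. Before descending for the salt, I'll check the forearm's height above the bottle, since it passes close to it in the top view.

```bash
python3 - <<'E'
from h import *
P=cloud("top",np.load("pics/top9.npy"))
m=P[...,2]>260; q=P[m]; q=q[(q[:,2]<1000)&(q[:,0]>100)]
for y in range(-320,160,40):
    s=q[abs(q[:,1]-y)<8]
    if len(s): print(y,"x",s[:,0].min().round(),s[:,0].max().round(),"z",s[:,2].min().round(),s[:,2].max().round())
for u,v,w in((515,215,0),(530,190,0),(560,215,0)):
    pass
E
```

```text
-320 x 505.0 559.0 z 553.0 616.0
-280 x 467.0 596.0 z 567.0 630.0
-240 x 423.0 577.0 z 589.0 660.0
-200 x 375.0 522.0 z 604.0 690.0
-160 x 329.0 472.0 z 645.0 722.0
-120 x 279.0 429.0 z 671.0 764.0
-80 x 253.0 382.0 z 704.0 780.0
-40 x 100.0 351.0 z 514.0 818.0
0 x 101.0 311.0 z 598.0 841.0
40 x 100.0 307.0 z 531.0 823.0
80 x 201.0 278.0 z 746.0 812.0
```

The forearm is above 600 mm there, so it clears. Descending on the salt.

play_rows(slide=[[0, -0.4, -2], [0, 0, -3], [0, 0, -3], [0, 0, -3], [0, 0, -2.5]], turn=[[0, 0, 0], [0, 0, 0], [0, 0, 0], [0, 0, 0], [0, 0, 0]])

```text
t: 18.75
eef_pos: [539.4, -282.4, 116.3]
tool_rot: [-1.564, -0.148, 0.148]
ft_force: [-0.1, 0.6, -0.0]
opening: 85.5
```

play_rows(slide=[[0, 0, -1], [0, 0, 0], [0, 0, 0], [0, 0, 0]], turn=[[0, 0, 0], [0, 0, 0], [0, 0, 0], [0, 0, 0]])

```text
t: 19.08
eef_pos: [540.8, -284.7, 109.8]
tool_rot: [-1.567, -0.149, 0.145]
ft_force: [-0.1, -0.1, 0.6]
opening: 85.8
```

```bash
python3 look.py 10 240 150 180 200 310 130 130 130
```

```text
scene scale 2.2222222222222223
top scale 3.076923076923077
19.1833 [ 540.8 -284.8  109.8] yaw 10.71 [ 0.003 -0.001 -1.   ] [-0.11  0.63  0.68  1.86 -0.52  0.84  1.03] [ 0.4  0.  -0.1] 85.14397619401575
```

View pics/v10.png

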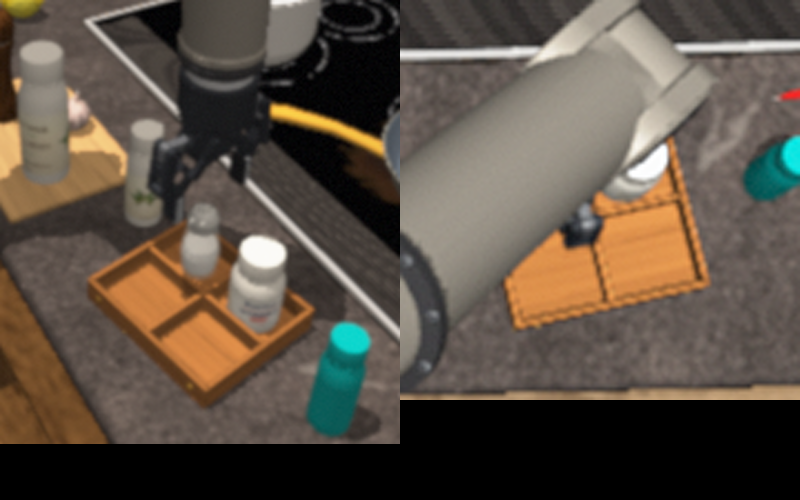

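play_rows(slide=[[-0.1, 0.2, -1.2], [0, 0, -1.5], [0, 0, -1.5], [0, 0, -1], [0, 0, 0]], turn=[[0, 0, 0], [0, 0, 0], [0, 0, 0], [0, 0, 0], [0, 0, 0]])

```text
t: 19.6
eef_pos: [537.3, -281.3, 53.4]
tool_rot: [-1.564, -0.144, 0.149]
ft_force: [-0.2, 0.9, 0.0]
opening: 85.3
```

play_rows(slide=[[0, 0, 0], [0, 0, 0], [0, 0, 0], [0, 0, 0], [0, 0, 0]], turn=[[0, 0, 0], [0, 0, 0], [0, 0, 0], [0, 0, 0], [0, 0, 0]], hand=1, force=30)

```text
t: 20.02
eef_pos: [539.5, -282.5, 57.0]
tool_rot: [-1.566, -0.148, 0.145]
ft_force: [0.0, -0.6, 3.5]
opening: 37.3
```

play_rows(slide=[[0, 0, 0], [0, 0, 0], [0, 0, 0], [0, 0, 0], [0, 0, 0]], turn=[[0, 0, 0], [0, 0, 0], [0, 0, 0], [0, 0, 0], [0, 0, 0]])

```text
t: 20.43
eef_pos: [539.5, -282.6, 57.0]
tool_rot: [-1.566, -0.148, 0.145]
ft_force: [-0.8, 0.7, 6.6]
opening: 37.0
```

```bash
python3 look.py 11 240 150 180 200 310 130 130 130
```

```text
scene scale 2.2222222222222223
top scale 3.076923076923077
20.5333 [ 539.5 -282.6   57. ] yaw 10.7 [ 0.002 -0.    -1.   ] [-0.07  0.69  0.62  1.89 -0.58  0.75  1.07] [-0.1  1.2  5.6] 37.02977237653929
```

View pics/v11.png

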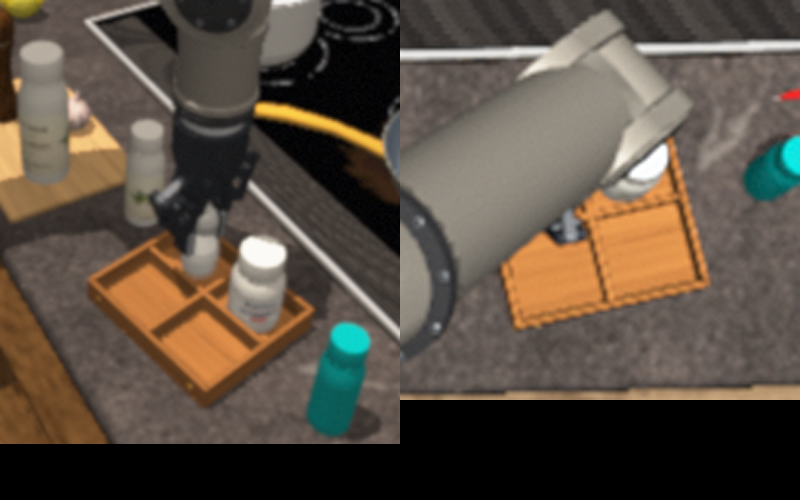

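Gripped. Lifting high enough to pass over the board's things.

play_rows(slide=[[0, 0, 0.5], [0, 0, 1], [0, 0, 2], [0, 0, 3], [0, 0, 3.5]], turn=[[0, 0, 0], [0, 0, 0], [0, 0, 0], [0, 0, 0], [0, 0, 0]])

```text
t: 20.95
eef_pos: [537.3, -281.6, 156.1]
tool_rot: [-1.564, -0.144, 0.149]
ft_force: [-0.0, -0.6, -0.9]
opening: 37.3
```

play_rows(slide=[[0, 0, 3.5], [0, 0, 3.5], [0, 0, 3.5], [0, 0, 2.5], [0, 0, 1]], turn=[[0, 0, 0], [0, 0, 0], [0, 0, 0], [0, 0, 0], [0, 0, 0]])

```text
t: 21.37
eef_pos: [539.4, -283.6, 300.6]
tool_rot: [-1.568, -0.15, 0.142]
ft_force: [0.1, -0.7, -1.0]
opening: 37.4
```

```bash
python3 look.py 12 240 110 180 220 310 130 130 130
```

```text
scene scale 2.2222222222222223
top scale 3.076923076923077
21.4667 [ 539.1 -282.8  297.8] yaw 10.69 [ 0.003 -0.001 -1.   ] [-0.24  0.41  0.84  1.7  -0.33  1.17  0.88] [-0.3  0.2 -1.9] 37.24966318360703
```

View pics/v12.png

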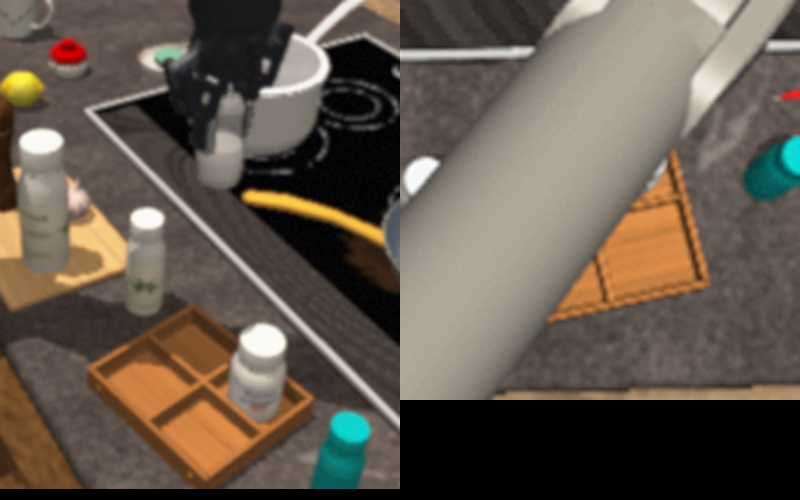

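The salt is held upright, the caddy undisturbed. Carrying it to the coaster.

play_rows(slide=[[0, 1.5, 0], [0, 3, 0], [0, 3.5, 0], [0, 3.5, 0], [0, 3.5, 0]], turn=[[0, 0, 0], [0, 0, 0], [0, 0, 0], [0, 0, 0], [0, 0, 0]])

```text
t: 21.88
eef_pos: [537.1, -130.4, 293.6]
tool_rot: [-1.565, -0.143, 0.149]
ft_force: [0.3, 0.6, -1.4]
opening: 37.3
```

play_rows(slide=[[0, 3.5, 0], [0, 3.5, 0], [0, 3.5, 0], [0, 3.5, 0], [0, 3.5, 0]], turn=[[0, 0, 0], [0, 0, 0], [0, 0, 0], [0, 0, 0], [0, 0, 0]])

```text
t: 22.3
eef_pos: [537.0, 44.6, 293.8]
tool_rot: [-1.566, -0.144, 0.15]
ft_force: [1.0, 0.7, -1.1]
opening: 37.3
```

play_rows(slide=[[-0.6, 3.5, 0], [-0.6, 3.5, 0], [-0.6, 3.5, 0], [-0.6, 3.5, 0], [-0.6, 3.5, 0]], turn=[[0, 0, 0], [0, 0, 0], [0, 0, 0], [0, 0, 0], [0, 0, 0]])

```text
t: 22.72
eef_pos: [506.8, 219.0, 293.7]
tool_rot: [-1.567, -0.144, 0.149]
ft_force: [0.9, -0.3, -1.8]
opening: 37.1
```

play_rows(slide=[[-0.6, 3.5, 0], [0, 3.5, 0], [0, 2.5, 0], [0, 1.5, 0], [0, 0.5, 0]], turn=[[0, 0, 0], [0, 0, 0], [0, 0, 0], [0, 0, 0], [0, 0, 0]])

```text
t: 23.13
eef_pos: [501.1, 335.3, 293.6]
tool_rot: [-1.568, -0.148, 0.152]
ft_force: [-0.4, -0.4, -1.7]
opening: 37.2
```

play_rows(slide=[[0, 0, 0], [0, 0, 0], [0, 0, 0]], turn=[[0, 0, 0], [0, 0, 0], [0, 0, 0]])

```text
t: 23.38
eef_pos: [503.3, 330.1, 295.8]
tool_rot: [-1.567, -0.144, 0.144]
ft_force: [-0.5, -0.1, -1.0]
opening: 37.1
```

```bash
python3 look.py 13 150 50 160 190 70 130 240 130
```

```text
scene scale 2.5
top scale 1.6666666666666667
23.4833 [503.3 330.7 296.2] yaw 10.53 [ 0.  0. -1.] [-1.21  0.37  0.69  1.71 -0.25  1.15 -0.26] [ 0.2  0.3 -1.3] 37.300513038134696
```

View pics/v13.png

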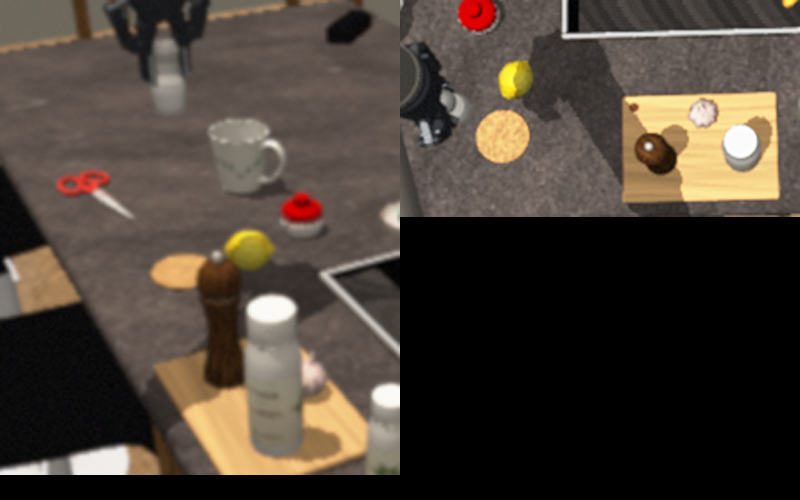

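Correct y by +9 mm and descend towards the coaster.

play_rows(slide=[[0, 0.9, -1], [0, 0, -3], [0, 0, -3.5], [0, 0, -3.5], [0, 0, -3.5]], turn=[[0, 0, 0], [0, 0, 0], [0, 0, 0], [0, 0, 0], [0, 0, 0]])

```text
t: 23.9
eef_pos: [502.5, 342.0, 149.1]
tool_rot: [-1.565, -0.147, 0.146]
ft_force: [0.3, 0.7, -1.6]
opening: 37.3
```

play_rows(slide=[[0, 0, -3], [0, 0, -2], [0, 0, -1], [0, 0, 0], [0, 0, 0]], turn=[[0, 0, 0], [0, 0, 0], [0, 0, 0], [0, 0, 0], [0, 0, 0]])

```text
t: 24.32
eef_pos: [503.1, 341.8, 91.2]
tool_rot: [-1.566, -0.147, 0.146]
ft_force: [-0.3, 0.5, -1.4]
opening: 37.5
```

play_rows(slide=[[0, 0, 0], [0, 0, 0], [0, 0, 0]], turn=[[0, 0, 0], [0, 0, 0], [0, 0, 0]])

```text
t: 24.57
eef_pos: [503.4, 342.4, 92.3]
tool_rot: [-1.564, -0.148, 0.145]
ft_force: [-0.4, -0.4, -1.3]
opening: 37.6
```

```bash
python3 look.py 14 170 90 120 140 90 140 120 110
```

```text
scene scale 3.3333333333333335
top scale 3.3333333333333335
24.6667 [503.1 342.2  91.9] yaw 10.71 [ 0.001  0.001 -1.   ] [-1.1   0.61  0.55  1.87 -0.44  0.78 -0.13] [ 0.   0.4 -2.2] 37.27528936582983
```

View pics/v14.png

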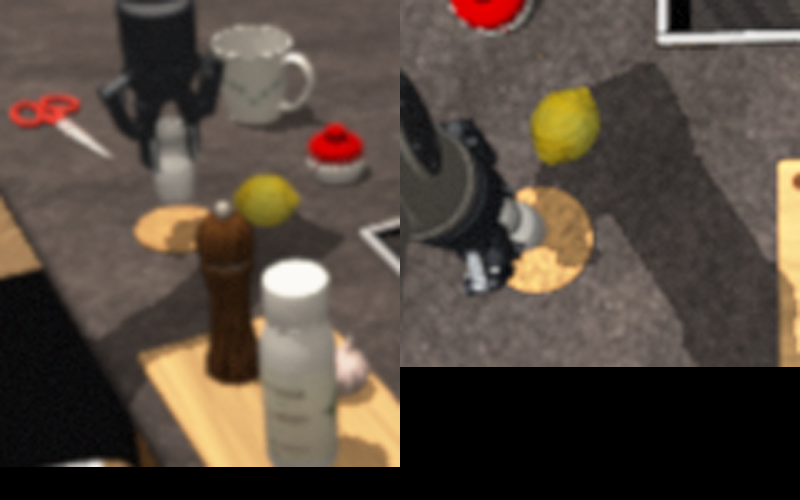

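play_rows(slide=[[0, -0.2, -1], [0, 0, -1], [0, 0, -0.8], [0, 0, -0.4], [0, 0, 0]], turn=[[0, 0, 0], [0, 0, 0], [0, 0, 0], [0, 0, 0], [0, 0, 0]])

```text
t: 25.08
eef_pos: [502.1, 339.2, 57.6]
tool_rot: [-1.567, -0.145, 0.148]
ft_force: [0.4, 0.9, -0.4]
opening: 37.3
```

play_rows(slide=[[0, 0, -0.1], [0, 0, 0], [0, 0, 0], [0, 0, 0], [0, 0, 0]], turn=[[0, 0, 0], [0, 0, 0], [0, 0, 0], [0, 0, 0], [0, 0, 0]])

```text
t: 25.5
eef_pos: [502.8, 339.8, 58.1]
tool_rot: [-1.566, -0.147, 0.146]
ft_force: [-0.2, 0.6, -1.4]
opening: 37.0
```

play_rows(slide=[[0, 0, -0.1], [0, 0, 0], [0, 0, 0], [0, 0, 0], [0, 0, 0]], turn=[[0, 0, 0], [0, 0, 0], [0, 0, 0], [0, 0, 0], [0, 0, 0]])

```text
t: 25.92
eef_pos: [502.8, 339.9, 57.1]
tool_rot: [-1.566, -0.147, 0.146]
ft_force: [-0.1, 0.5, 1.0]
opening: 37.2
```

play_rows(slide=[[0, 0, -0.05], [0, 0, 0], [0, 0, 0], [0, 0, 0]], turn=[[0, 0, 0], [0, 0, 0], [0, 0, 0], [0, 0, 0]])

```text
t: 26.25
eef_pos: [502.9, 339.9, 57.0]
tool_rot: [-1.565, -0.147, 0.146]
ft_force: [-2.0, 0.3, 6.5]
opening: 37.5
```

Touching the coaster. Opening only partly, to stay clear of the lemon.

play_rows(slide=[[0, 0, 0], [0, 0, 0], [0, 0, 0], [0, 0, 0], [0, 0, 0]], turn=[[0, 0, 0], [0, 0, 0], [0, 0, 0], [0, 0, 0], [0, 0, 0]], hand=0.25)

```text
t: 26.67
eef_pos: [502.7, 339.7, 56.3]
tool_rot: [-1.566, -0.147, 0.147]
ft_force: [-0.1, -0.4, -0.5]
opening: 64.2
```

play_rows(slide=[[0, 0, 0], [0, 0, 0.5], [0, 0, 2], [0, 0, 3], [0, 0, 3]], turn=[[0, 0, 0], [0, 0, 0], [0, 0, 0], [0, 0, 0], [0, 0, 0]])

```text
t: 27.08
eef_pos: [502.2, 339.2, 142.0]
tool_rot: [-1.567, -0.145, 0.148]
ft_force: [0.2, 0.6, -0.2]
opening: 64.2
```

play_rows(slide=[[0, 0, 3.5], [0, 0, 3.5], [0, 0, 3.5], [0, 0, 2.5], [0, 0, 1]], turn=[[0, 0, 0], [0, 0, 0], [0, 0, 0], [0, 0, 0], [0, 0, 0]])

```text
t: 27.5
eef_pos: [504.4, 340.2, 286.2]
tool_rot: [-1.562, -0.15, 0.142]
ft_force: [0.4, 0.5, 0.4]
opening: 63.9
```

play_rows(slide=[[-0.5, -3.5, 0], [-0.7, -3.5, 0], [-0.7, -3.5, 0], [-0.7, -3.5, 0], [-0.7, -3.5, 0]], turn=[[0, 0, 0], [0, 0, 0], [0, 0, 0], [0, 0, 0], [0, 0, 0]], hand=0)

```text
t: 27.92
eef_pos: [468.7, 162.9, 280.8]
tool_rot: [-1.566, -0.146, 0.148]
ft_force: [1.4, 0.3, 0.1]
opening: 85.5
```

play_rows(slide=[[-0.5, -3.5, 0], [-0.5, -3.5, 0], [0, -3.5, 0], [0, -3.5, 0], [0, -3.5, 0]], turn=[[0, 0, 0], [0, 0, 0], [0, 0, 0], [0, 0, 0], [0, 0, 0]])

```text
t: 28.33
eef_pos: [458.8, -11.9, 281.1]
tool_rot: [-1.565, -0.146, 0.147]
ft_force: [0.6, -0.2, 0.1]
opening: 85.3
```

```bash
python3 look.py 15 170 90 120 140 90 140 120 110
```

```text
scene scale 3.3333333333333335
top scale 3.3333333333333335
28.4333 [458.7 -16.1 281.4] yaw 10.18 [-0. -0. -1.] [-0.95  0.07  0.91  2.05 -0.07  1.05  0.17] [0.5 0.2 0.4] 85.13174501370798
```

View pics/v15.png

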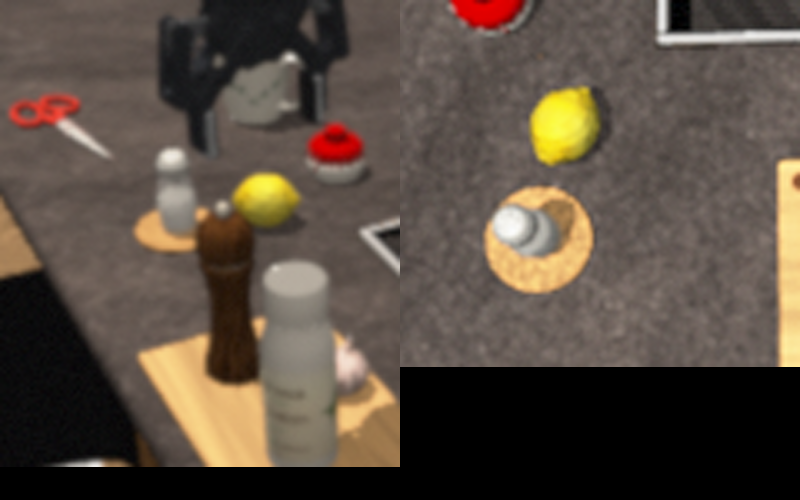

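```bash
python3 - <<'E'
from h import *
s=10/3
print("salt top",atz("top",(115.5)/s-.5+90,227.5/s-.5+140,96), atz("scene",172.5/s-.5+170,158/s-.5+90,92))
print("coaster",atz("top",(139.5)/s-.5+90,239.5/s-.5+140,6))
p=cv2.imread("pics/top14.png");crop(p,190,170,130,90,6,"pics/c14.png")
E
```

```text
salt top [499.83921061 332.53925406  96.        ] [502.87841014 334.77634026  92.        ]
coaster [502.93007272 340.2701088    6.        ]
```

View pics/c14.png

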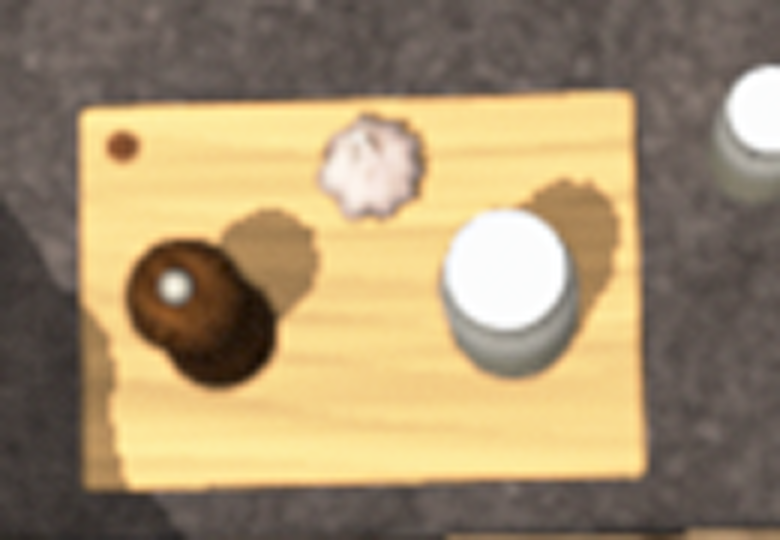

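```bash
python3 - <<'E'
from h import *
p=cv2.imread("pics/top15.png");crop(p,108,190,50,45,12,"pics/c15.png")
for r in(22,17):
    pass
a=cv2.imread("pics/c15.png")
def cir(c,z,r,col):
    pts=[proj("top",(c[0]+r*np.cos(t),c[1]+r*np.sin(t),z)) for t in np.linspace(0,6.3,60)]
    pts=np.array([[(u+.5-108)*12-.5,(v+.5-190)*12-.5] for u,v in pts]).astype(np.int32)
    cv2.polylines(a,[pts],False,col,1)
cir((503,340.3),6,45,(0,0,255));cir((503,340),6,22,(255,0,0));cir((503,340),80,22,(255,0,0));cir((503,340),96,8,(255,0,0))
cir((501,334),6,22,(0,255,0));cir((501,334),80,22,(0,255,0));cir((501,334),96,8,(0,255,0))
cv2.imwrite("pics/c15.png",a)
E
```

```text
(no output)
```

View pics/c15.png

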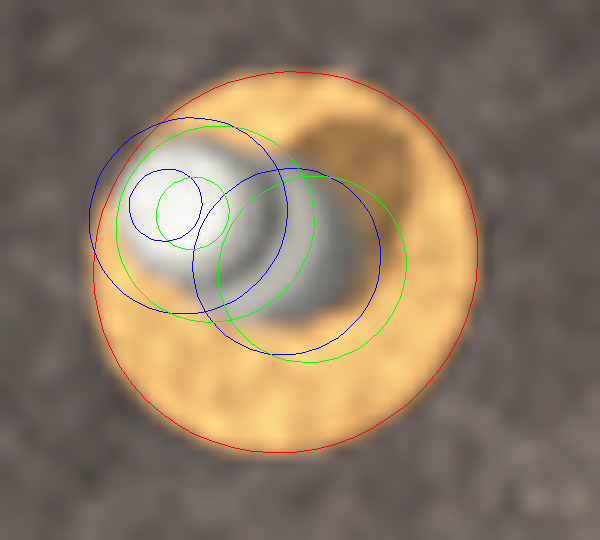

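The salt stands on the coaster, within about 5 mm of the centre (my overlay of the expected outlines; limit 15 mm). The bottle (508,270) and mill (176,287) still stand on the board. Now returning the bottle.

play_rows(slide=[[0.1, -2.5, 0], [0, -2.5, 0], [0, 0, 0], [0, 0, 0], [0, 0, 0]], turn=[[0, 0, 0], [0, 0, 0], [0, 0, 0], [0, 0, 0], [0, 0, 0]])

```text
t: 28.85
eef_pos: [460.5, -59.4, 281.1]
tool_rot: [-1.565, -0.146, 0.148]
ft_force: [0.2, 0.2, 1.2]
opening: 85.4
```

play_rows(slide=[[0, 0, 0], [0, 0, 0]], turn=[[0, 0, 0], [0, 0, 0]])

```text
t: 29.02
eef_pos: [460.7, -59.1, 281.3]
tool_rot: [-1.566, -0.148, 0.148]
ft_force: [-0.2, -0.7, 0.5]
opening: 85.3
```

```bash
python3 look.py 16 180 90 180 210 190 130 240 130; python3 - <<'E'
from h import *
g=lambda x,y:((x+.5)/6-.5+190,(y+.5)/6-.5+170)
print("bottle",atz("top",*g(508,270),187),"mill",atz("top",*g(176,287),183))
E
```

```text
scene scale 2.2222222222222223
top scale 1.6666666666666667
29.1167 [460.7 -59.4 281.4] yaw 10.78 [-0.  0. -1.] [-0.87  0.09  0.95  2.04 -0.09  1.05  0.3 ] [-0.2 -1.3 -0. ] 85.65571725560736
bottle [459.12763183 -63.56816929 187.        ] mill [456.2726632  72.1945131 183.       ]
```

View pics/v16.png

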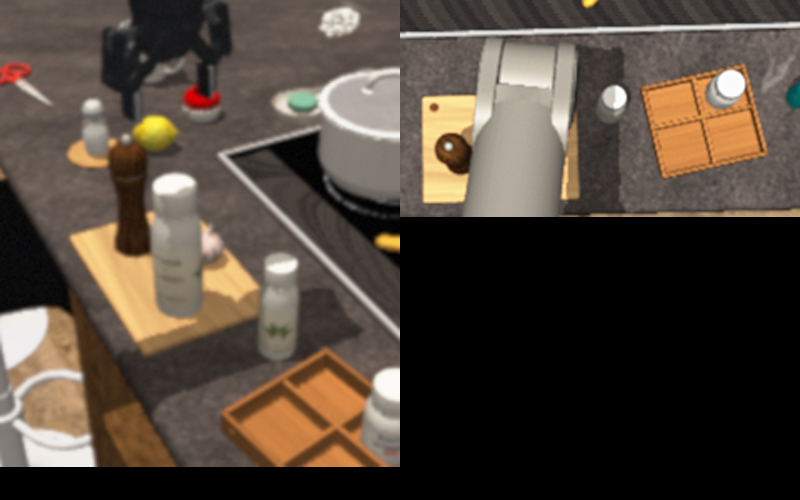

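```bash
python3 - <<'E'
from h import *
g=lambda x,y:((x+.5)/6-.5+190,(y+.5)/6-.5+170)
print("base",atz("top",*g(222,332),12))
u=(126+.5)/2.2222-.5+180; v=(140+.5)/2.2222-.5+90
o1,d1=ray("top",*g(176,287));o2,d2=ray("scene",u,v)
t=np.linalg.lstsq(np.stack([d1,-d2],1),o2-o1,rcond=None)[0];print(o1+d1*t[0],o2+d2*t[1])
a=cv2.imread("pics/c14.png")
for c,col in(((455,80),(255,0,0)),((456,73),(0,255,0))):
  for z,r in((12,27),(165,25),(183,5)):
    pts=[proj("top",(c[0]+r*np.cos(t),c[1]+r*np.sin(t),z)) for t in np.linspace(0,6.3,60)]
    pts=np.array([[(u+.5-190)*6-.5,(v+.5-170)*6-.5] for u,v in pts]).astype(np.int32)
    cv2.polylines(a,[pts],False,col,1)
cv2.imwrite("pics/c16.png",a)
E
```

```text
base [456.87076885  72.58278543  12.        ]
[457.07925777  72.97857772 176.78006593] [456.80285341  73.06489177 176.75510256]
```

View pics/c16.png

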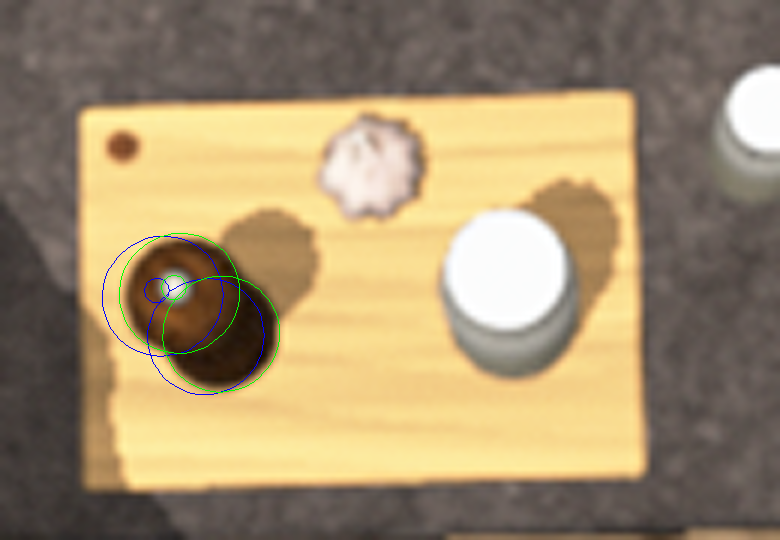

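The mill is upright at (456.5, 73) per both cameras. That is 7 mm from where the gripper set it, so I'll grip it there later. The bottle at (459, -64) matches. Gripping the bottle now.

play_rows(slide=[[-0.1, -0.5, -2], [0, 0, -3], [0, 0, -3], [0, 0, -2.5], [0, 0, -2]], turn=[[0, 0, 0], [0, 0, 0], [0, 0, 0], [0, 0, 0], [0, 0, 0]])

```text
t: 29.53
eef_pos: [459.0, -64.8, 154.5]
tool_rot: [-1.566, -0.146, 0.149]
ft_force: [-0.7, -0.4, -0.3]
opening: 85.8
```

play_rows(slide=[[0, 0, -1], [0, 0, -0.6], [0, 0, 0], [0, 0, 0], [0, 0, 0]], turn=[[0, 0, 0], [0, 0, 0], [0, 0, 0], [0, 0, 0], [0, 0, 0]])

```text
t: 29.95
eef_pos: [460.6, -65.2, 141.5]
tool_rot: [-1.566, -0.148, 0.145]
ft_force: [-0.1, -0.4, 0.1]
opening: 85.4
```

play_rows(slide=[[0, 0, 0], [0, 0, 0], [0, 0, 0], [0, 0, 0], [0, 0, 0]], turn=[[0, 0, 0], [0, 0, 0], [0, 0, 0], [0, 0, 0], [0, 0, 0]], hand=1, force=45)

```text
t: 30.37
eef_pos: [460.0, -65.4, 141.6]
tool_rot: [-1.565, -0.147, 0.146]
ft_force: [-3.8, 0.1, 14.3]
opening: 54.3
```

play_rows(slide=[[0, 0, 0], [0, 0, 0], [0, 0, 0], [0, 0, 0], [0, 0, 0]], turn=[[0, 0, 0], [0, 0, 0], [0, 0, 0], [0, 0, 0], [0, 0, 0]])

```text
t: 30.78
eef_pos: [460.1, -65.4, 141.6]
tool_rot: [-1.565, -0.147, 0.146]
ft_force: [-3.6, -0.1, 14.3]
opening: 54.3
```

play_rows(slide=[[0, 0, 0.5], [0, 0, 1], [0, 0, 2], [0, 0, 2.5], [0, 0, 2.5]], turn=[[0, 0, 0], [0, 0, 0], [0, 0, 0], [0, 0, 0], [0, 0, 0]])

```text
t: 31.2
eef_pos: [458.9, -65.6, 226.4]
tool_rot: [-1.566, -0.145, 0.147]
ft_force: [-0.0, -0.1, -3.2]
opening: 53.8
```

play_rows(slide=[[0, -0.5, 2.5], [0, -1.5, 1.5], [0, -2.5, 0], [0, -3, 0], [0, -3, 0]], turn=[[0, 0, 0], [0, 0, 0], [0, 0, 0], [0, 0, 0], [0, 0, 0]])

```text
t: 31.62
eef_pos: [459.6, -170.7, 266.3]
tool_rot: [-1.565, -0.149, 0.147]
ft_force: [0.3, 0.2, -3.1]
opening: 53.7
```

play_rows(slide=[[0.2, -3, 0], [0.3, -3, 0], [0.3, -3, 0], [0.4, -3, 0], [0.4, -3, 0]], turn=[[0, 0, 0], [0, 0, 0], [0, 0, 0], [0, 0, 0], [0, 0, 0]])

```text
t: 32.03
eef_pos: [475.4, -321.4, 265.7]
tool_rot: [-1.565, -0.146, 0.147]
ft_force: [-0.3, -0.5, -2.8]
opening: 53.8
```

play_rows(slide=[[0.4, -2.5, 0], [0.2, -2, 0], [0, -1.5, 0], [0, -0.5, 0], [0, 0, 0]], turn=[[0, 0, 0], [0, 0, 0], [0, 0, 0], [0, 0, 0], [0, 0, 0]])

```text
t: 32.45
eef_pos: [480.9, -386.4, 265.8]
tool_rot: [-1.567, -0.144, 0.145]
ft_force: [-0.8, 0.5, -2.8]
opening: 53.8
```

play_rows(slide=[[0, 0, 0], [0, 0, 0], [0, 0, 0]], turn=[[0, 0, 0], [0, 0, 0], [0, 0, 0]])

```text
t: 32.7
eef_pos: [482.2, -383.7, 265.5]
tool_rot: [-1.565, -0.148, 0.148]
ft_force: [-0.1, -0.3, -2.7]
opening: 54.0
```

```bash
python3 look.py 17 240 110 180 220 190 130 240 130
```

```text
scene scale 2.2222222222222223
top scale 1.6666666666666667
32.8 [ 482.1 -384.2  265.5] yaw 10.78 [ 0.     0.001 -1.   ] [-0.07  0.49  0.91  1.72 -0.42  1.14  1.15] [ 0.5  0.5 -3.3] 53.693179762770974
```

View pics/v17.png

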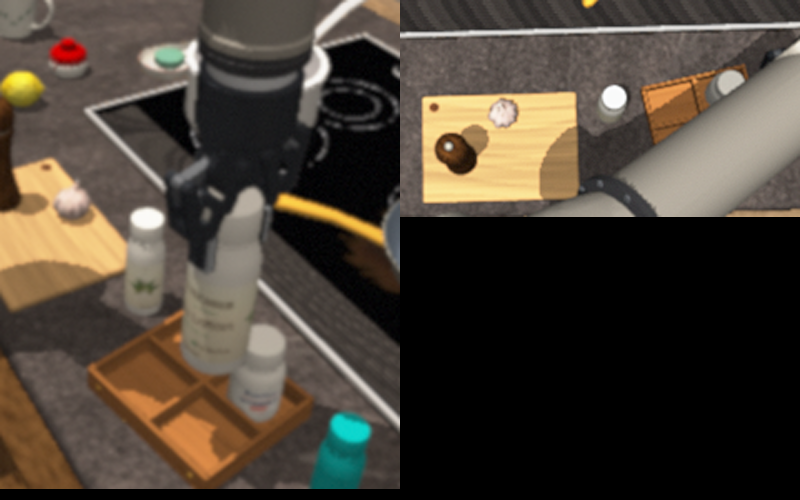

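The bottle is over its compartment. Lowering.

play_rows(slide=[[0, 0, -1], [0, 0, -2], [0, 0, -2.5], [0, 0, -2], [0, 0, -1]], turn=[[0, 0, 0], [0, 0, 0], [0, 0, 0], [0, 0, 0], [0, 0, 0]])

```text
t: 33.22
eef_pos: [480.7, -383.6, 177.2]
tool_rot: [-1.563, -0.145, 0.149]
ft_force: [0.0, 0.6, -3.3]
opening: 54.3
```

play_rows(slide=[[0, 0, 0], [0, 0, 0], [0, 0, 0]], turn=[[0, 0, 0], [0, 0, 0], [0, 0, 0]])

```text
t: 33.47
eef_pos: [482.2, -386.0, 181.6]
tool_rot: [-1.567, -0.148, 0.146]
ft_force: [-0.2, -0.2, -2.9]
opening: 53.8
```

```bash
python3 look.py 18 240 110 180 220 310 130 130 130
```

```text
scene scale 2.2222222222222223
top scale 3.076923076923077
33.5667 [ 482.3 -386.   181.8] yaw 10.69 [ 0.002 -0.001 -1.   ] [-0.02  0.58  0.84  1.8  -0.51  0.99  1.22] [-0.3 -1.1 -3.4] 54.22782243585815
```

View pics/v18.png

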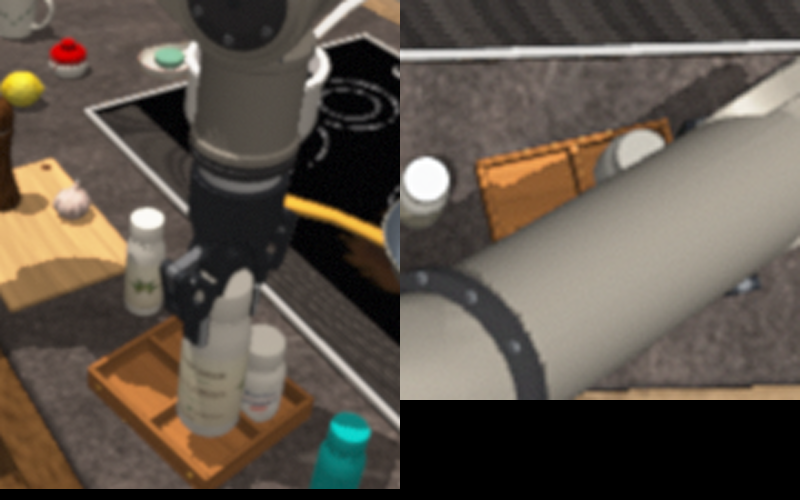

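play_rows(slide=[[0, 0.1, -1], [0, 0, -1.2], [0, 0, -1], [0, 0, -0.6], [0, 0, -0.3]], turn=[[0, 0, 0], [0, 0, 0], [0, 0, 0], [0, 0, 0], [0, 0, 0]])

```text
t: 33.98
eef_pos: [481.0, -383.5, 137.6]
tool_rot: [-1.564, -0.145, 0.148]
ft_force: [0.3, -0.3, -3.4]
opening: 54.1
```

play_rows(slide=[[0, 0, 0], [0, 0, -0.2], [0, 0, 0], [0, 0, 0], [0, 0, 0]], turn=[[0, 0, 0], [0, 0, 0], [0, 0, 0], [0, 0, 0], [0, 0, 0]])

```text
t: 34.4
eef_pos: [481.9, -384.4, 137.8]
tool_rot: [-1.566, -0.147, 0.146]
ft_force: [0.4, -0.6, -2.9]
opening: 53.6
```

play_rows(slide=[[0, 0, -0.1], [0, 0, 0], [0, 0, 0], [0, 0, 0]], turn=[[0, 0, 0], [0, 0, 0], [0, 0, 0], [0, 0, 0]])

```text
t: 34.73
eef_pos: [481.7, -384.2, 136.5]
tool_rot: [-1.566, -0.147, 0.147]
ft_force: [-0.3, 0.1, -2.8]
opening: 53.6
```

play_rows(slide=[[0, 0, -0.1], [0, 0, -0.05], [0, 0, 0], [0, 0, 0], [0, 0, 0]], turn=[[0, 0, 0], [0, 0, 0], [0, 0, 0], [0, 0, 0], [0, 0, 0]])

```text
t: 35.15
eef_pos: [481.9, -384.9, 135.9]
tool_rot: [-1.567, -0.147, 0.146]
ft_force: [-1.2, 2.3, 5.8]
opening: 53.6
```

Floor contact. Releasing, then off to the mill.

play_rows(slide=[[0, 0, 0], [0, 0, 0], [0, 0, 0], [0, 0, 0], [0, 0, 0]], turn=[[0, 0, 0], [0, 0, 0], [0, 0, 0], [0, 0, 0], [0, 0, 0]], hand=0)

```text
t: 35.57
eef_pos: [481.7, -384.2, 134.8]
tool_rot: [-1.566, -0.147, 0.147]
ft_force: [-0.1, -0.0, 0.4]
opening: 85.3
```

play_rows(slide=[[0, 0, 0], [0, 0, 0.5], [0, 0, 2], [0, 0, 3], [0, 0, 3.5]], turn=[[0, 0, 0], [0, 0, 0], [0, 0, 0], [0, 0, 0], [0, 0, 0]])

```text
t: 35.98
eef_pos: [480.8, -383.5, 224.9]
tool_rot: [-1.564, -0.144, 0.149]
ft_force: [1.7, -0.5, 0.7]
opening: 85.5
```

play_rows(slide=[[0, 0, 3], [0, 2, 2], [0, 3.5, 0], [-0.2, 4, 0], [-0.2, 4, 0]], turn=[[0, 0, 0], [0, 0, 0], [0, 0, 0], [0, 0, 0], [0, 0, 0]])

```text
t: 36.4
eef_pos: [477.4, -248.6, 275.5]
tool_rot: [-1.566, -0.146, 0.144]
ft_force: [1.0, 0.4, 0.2]
opening: 85.4
```

play_rows(slide=[[-0.3, 4, 0], [-0.3, 4, 0], [-0.3, 4, 0], [-0.3, 4, 0], [-0.3, 4, 0]], turn=[[0, 0, 0], [0, 0, 0], [0, 0, 0], [0, 0, 0], [0, 0, 0]])

```text
t: 36.82
eef_pos: [462.1, -47.7, 275.2]
tool_rot: [-1.565, -0.147, 0.146]
ft_force: [1.2, 0.2, 0.1]
opening: 85.5
```

play_rows(slide=[[-0.3, 4, 0], [-0.3, 4, 0], [0, 3.5, 0], [0, 0, 0], [0, 0, 0]], turn=[[0, 0, 0], [0, 0, 0], [0, 0, 0], [0, 0, 0], [0, 0, 0]])

```text
t: 37.23
eef_pos: [456.6, 67.6, 275.2]
tool_rot: [-1.565, -0.15, 0.15]
ft_force: [-0.6, 0.0, -0.1]
opening: 85.4
```

```bash
python3 look.py 19 180 90 240 260 190 130 240 130
```

```text
scene scale 1.6666666666666667
top scale 1.6666666666666667
37.3333 [456.7  64.6 275.1] yaw 10.63 [ 0. -0. -1.] [-1.15  0.09  0.95  2.05 -0.09  1.04  0.03] [ 0.1 -0.3  0.6] 85.65180444282088
```

View pics/v19.png

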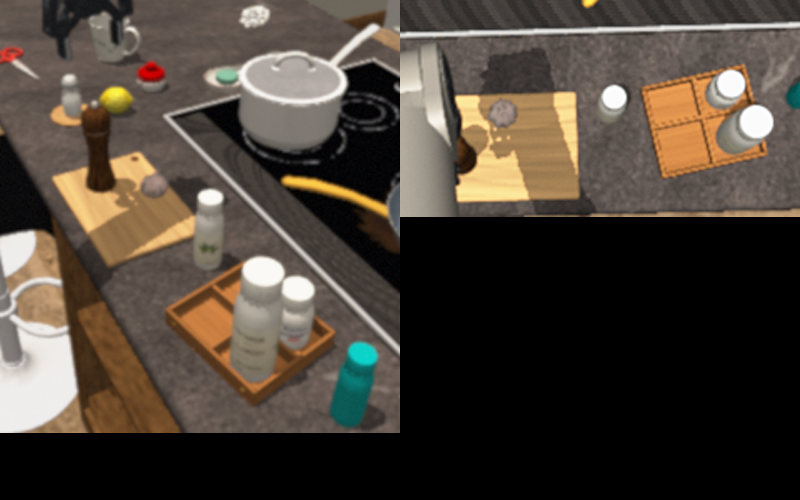

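The bottle is back and upright. Aligning over the mill at (456.5, 73).

play_rows(slide=[[0, 0.6, -1], [0, 0, -2], [0, 0, -2], [0, 0, -1], [0, 0, 0]], turn=[[0, 0, 0], [0, 0, 0], [0, 0, 0], [0, 0, 0], [0, 0, 0]])

```text
t: 37.75
eef_pos: [455.2, 70.3, 212.8]
tool_rot: [-1.568, -0.141, 0.148]
ft_force: [-1.3, -0.7, -0.2]
opening: 85.4
```

play_rows(slide=[[0, 0, 0], [0, 0, 0], [0, 0, 0]], turn=[[0, 0, 0], [0, 0, 0], [0, 0, 0]])

```text
t: 38.0
eef_pos: [457.4, 71.6, 215.8]
tool_rot: [-1.565, -0.147, 0.145]
ft_force: [0.8, -0.3, 0.1]
opening: 85.4
```

play_rows(slide=[[0, 0.1, -1.5], [0, 0, -2], [0, 0, -1.8], [0, 0, -1.2], [0, 0, 0]], turn=[[0, 0, 0], [0, 0, 0], [0, 0, 0], [0, 0, 0], [0, 0, 0]])

```text
t: 38.42
eef_pos: [455.8, 72.7, 148.8]
tool_rot: [-1.566, -0.145, 0.149]
ft_force: [-1.2, 0.9, -0.0]
opening: 85.7
```

play_rows(slide=[[0, 0, 0], [0, 0, 0], [0, 0, 0]], turn=[[0, 0, 0], [0, 0, 0], [0, 0, 0]])

```text
t: 38.67
eef_pos: [457.5, 73.0, 151.0]
tool_rot: [-1.565, -0.148, 0.145]
ft_force: [0.2, -0.4, -0.4]
opening: 85.6
```

play_rows(slide=[[0, 0, 0], [0, 0, 0], [0, 0, 0], [0, 0, 0], [0, 0, 0]], turn=[[0, 0, 0], [0, 0, 0], [0, 0, 0], [0, 0, 0], [0, 0, 0]], hand=1, force=40)

```text
t: 39.08
eef_pos: [457.2, 72.8, 150.8]
tool_rot: [-1.565, -0.147, 0.146]
ft_force: [-2.6, -0.6, 11.0]
opening: 47.7
```

play_rows(slide=[[0, 0, 0], [0, 0, 0], [0, 0, 0], [0, 0, 0], [0, 0, 0]], turn=[[0, 0, 0], [0, 0, 0], [0, 0, 0], [0, 0, 0], [0, 0, 0]])

```text
t: 39.5
eef_pos: [457.2, 72.8, 150.8]
tool_rot: [-1.565, -0.147, 0.146]
ft_force: [-1.7, -1.0, 10.9]
opening: 47.5
```

play_rows(slide=[[0, 0, 0.5], [0, 0, 1], [0, 0, 2], [0, 0, 2.5], [0, 0, 2.5]], turn=[[0, 0, 0], [0, 0, 0], [0, 0, 0], [0, 0, 0], [0, 0, 0]])

```text
t: 39.92
eef_pos: [456.0, 72.1, 235.9]
tool_rot: [-1.567, -0.145, 0.147]
ft_force: [0.1, 0.7, -2.3]
opening: 47.5
```

play_rows(slide=[[0, -0.5, 2], [0, -1.5, 1], [0, -2.5, 0], [0, -3, 0], [0, -3, 0]], turn=[[0, 0, 0], [0, 0, 0], [0, 0, 0], [0, 0, 0], [0, 0, 0]])

```text
t: 40.33
eef_pos: [456.4, -33.1, 265.6]
tool_rot: [-1.565, -0.148, 0.147]
ft_force: [-0.1, -0.1, -2.8]
opening: 47.4
```

play_rows(slide=[[0, -3, 0], [0, -3, 0], [0, -3, 0], [0, -3, 0], [0, -3, 0]], turn=[[0, 0, 0], [0, 0, 0], [0, 0, 0], [0, 0, 0], [0, 0, 0]])

```text
t: 40.75
eef_pos: [456.1, -183.5, 265.3]
tool_rot: [-1.565, -0.147, 0.147]
ft_force: [1.6, 1.5, -2.7]
opening: 47.5
```

play_rows(slide=[[0.2, -3, 0], [0.2, -3, 0], [0.2, -2.5, 0], [0.2, -2, 0], [0.2, -1, 0]], turn=[[0, 0, 0], [0, 0, 0], [0, 0, 0], [0, 0, 0], [0, 0, 0]])

```text
t: 41.17
eef_pos: [465.6, -300.3, 265.6]
tool_rot: [-1.568, -0.143, 0.144]
ft_force: [-0.0, -0.6, -2.7]
opening: 47.3
```

play_rows(slide=[[0, 0, 0], [0, 0, 0], [0, 0, 0]], turn=[[0, 0, 0], [0, 0, 0], [0, 0, 0]])

```text
t: 41.42
eef_pos: [466.6, -296.1, 264.9]
tool_rot: [-1.565, -0.147, 0.148]
ft_force: [0.1, 0.2, -2.0]
opening: 47.5
```

```bash
python3 look.py 20 240 110 180 220 190 130 240 130
```

```text
scene scale 2.2222222222222223
top scale 1.6666666666666667
41.5167 [ 466.8 -295.9  264.9] yaw 10.79 [-0.     0.001 -1.   ] [-0.32  0.38  1.    1.87 -0.36  1.08  1.01] [-0.4  0.1 -4.1] 47.58667899478862
```

View pics/v20.png

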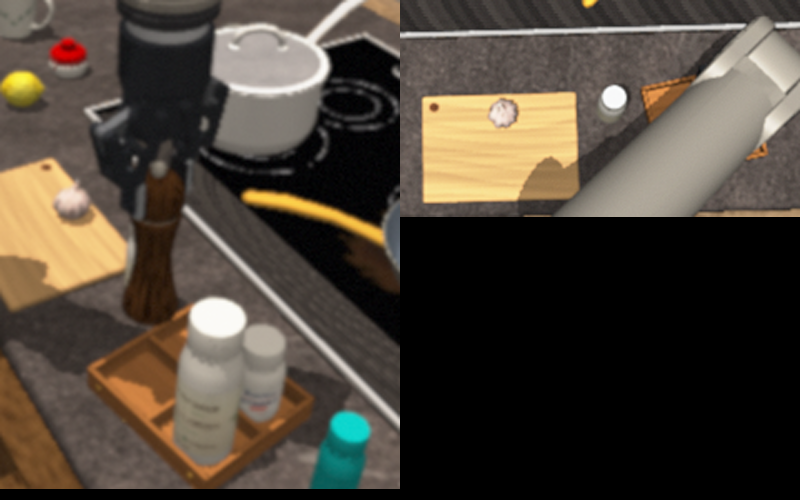

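The mill hangs over its compartment, with a slight lean. Lowering to just above the walls and checking.

play_rows(slide=[[0, 0, -1], [0, 0, -2], [0, 0, -2], [0, 0, -1.5], [0, 0, -1]], turn=[[0, 0, 0], [0, 0, 0], [0, 0, 0], [0, 0, 0], [0, 0, 0]])

```text
t: 41.93
eef_pos: [466.1, -295.8, 187.8]
tool_rot: [-1.564, -0.146, 0.149]
ft_force: [0.6, 0.0, -3.4]
opening: 47.4
```

play_rows(slide=[[0, 0, 0], [0, 0, 0], [0, 0, 0]], turn=[[0, 0, 0], [0, 0, 0], [0, 0, 0]])

```text
t: 42.18
eef_pos: [467.1, -297.6, 190.7]
tool_rot: [-1.567, -0.147, 0.146]
ft_force: [0.3, -0.4, -2.8]
opening: 47.3
```

```bash
python3 look.py 21 260 170 110 140 310 130 130 130
```

```text
scene scale 3.5714285714285716
top scale 3.076923076923077
42.2833 [ 467.3 -297.6  190.9] yaw 10.7 [ 0.002 -0.001 -1.   ] [-0.24  0.48  0.92  1.95 -0.47  0.94  1.1 ] [ 0.4 -0.1 -2.3] 47.430370447952896
```

View pics/v21.png

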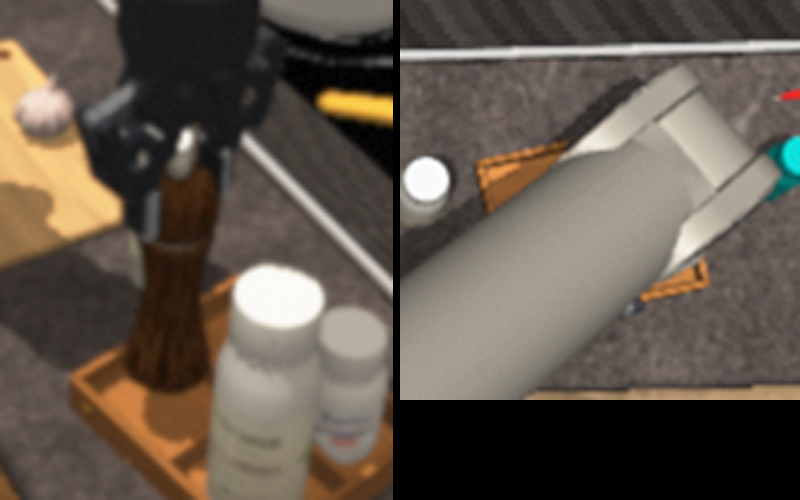

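```bash
python3 - <<'E'
from h import *
for z in(52,6,223): print(z,proj("scene",(467,-297,z)))
print("base seen at", 167.5/3.571-.5+260, 370/3.571-.5+170, atz("scene",167.5/3.571-.5+260, 370/3.571-.5+170,52))
E
```

```text
52 (np.float64(306.27062597684943), np.float64(271.4772370682947))
6 (np.float64(305.4852477988867), np.float64(284.82450945170723))
223 (np.float64(309.6837900928743), np.float64(213.47151138841505))
base seen at 306.40562867544105 273.112433492019 [ 464.72851598 -301.4415267    52.        ]
```

The base is within 5 mm of its target. Lowering to the floor.

play_rows(slide=[[0, 0.1, -1], [0, 0, -1.2], [0, 0, -1], [0, 0, -0.6], [0, 0, -0.3]], turn=[[0, 0, 0], [0, 0, 0], [0, 0, 0], [0, 0, 0], [0, 0, 0]])

```text
t: 42.7
eef_pos: [465.9, -295.7, 147.3]
tool_rot: [-1.565, -0.145, 0.148]
ft_force: [-0.0, -0.2, -1.7]
opening: 47.7
```

play_rows(slide=[[0, 0, -0.1], [0, 0, 0], [0, 0, -0.1], [0, 0, 0], [0, 0, 0]], turn=[[0, 0, 0], [0, 0, 0], [0, 0, 0], [0, 0, 0], [0, 0, 0]])

```text
t: 43.12
eef_pos: [466.9, -296.3, 147.2]
tool_rot: [-1.566, -0.147, 0.146]
ft_force: [-0.5, 1.2, -3.0]
opening: 47.6
```

play_rows(slide=[[0, 0, -0.1], [0, 0, 0], [0, 0, 0], [0, 0, 0]], turn=[[0, 0, 0], [0, 0, 0], [0, 0, 0], [0, 0, 0]])

```text
t: 43.45
eef_pos: [466.8, -296.2, 146.0]
tool_rot: [-1.566, -0.147, 0.147]
ft_force: [-0.4, 0.2, -2.6]
opening: 47.2
```

play_rows(slide=[[0, 0, -0.1], [0, 0, 0], [0, 0, -0.05], [0, 0, 0], [0, 0, 0]], turn=[[0, 0, 0], [0, 0, 0], [0, 0, 0], [0, 0, 0], [0, 0, 0]])

```text
t: 43.87
eef_pos: [466.9, -296.7, 144.9]
tool_rot: [-1.566, -0.147, 0.146]
ft_force: [-1.0, 0.8, 5.2]
opening: 47.7
```

Floor contact. Releasing and withdrawing.

play_rows(slide=[[0, 0, 0], [0, 0, 0], [0, 0, 0], [0, 0, 0], [0, 0, 0]], turn=[[0, 0, 0], [0, 0, 0], [0, 0, 0], [0, 0, 0], [0, 0, 0]], hand=0)

```text
t: 44.28
eef_pos: [466.7, -296.2, 144.4]
tool_rot: [-1.566, -0.147, 0.147]
ft_force: [-0.4, 0.7, -0.0]
opening: 85.3
```

play_rows(slide=[[0, 0, 0], [0, 0, 0.5], [0, 0, 2], [0, 0, 3], [0, 0, 3.5]], turn=[[0, 0, 0], [0, 0, 0], [0, 0, 0], [0, 0, 0], [0, 0, 0]])

```text
t: 44.7
eef_pos: [465.6, -295.8, 234.6]
tool_rot: [-1.565, -0.144, 0.149]
ft_force: [0.4, 0.7, 0.4]
opening: 85.5
```

play_rows(slide=[[0, 0, 3], [0, 2, 2], [0, 3.5, 0], [0, 4, 0], [0, 4, 0]], turn=[[0, 0, 0], [0, 0, 0], [0, 0, 0], [0, 0, 0], [0, 0, 0]])

```text
t: 45.12
eef_pos: [466.4, -160.6, 285.0]
tool_rot: [-1.566, -0.146, 0.144]
ft_force: [1.0, 1.6, 0.5]
opening: 85.2
```

play_rows(slide=[[0, 4, 0], [0, 4, 0], [0, 4, 0], [0, 3, 0], [0, 1, 0]], turn=[[0, 0, 0], [0, 0, 0], [0, 0, 0], [0, 0, 0], [0, 0, 0]])

```text
t: 45.53
eef_pos: [466.5, 3.9, 284.6]
tool_rot: [-1.564, -0.152, 0.152]
ft_force: [0.3, 0.1, -0.4]
opening: 85.3
```

play_rows(slide=[[0, 0, 0], [0, 0, 0], [0, 0, 0], [0, 0, 0], [0, 0, 0]], turn=[[0, 0, 0], [0, 0, 0], [0, 0, 0], [0, 0, 0], [0, 0, 0]])

```text
t: 45.95
eef_pos: [466.7, -3.0, 284.5]
tool_rot: [-1.566, -0.144, 0.144]
ft_force: [-0.7, -0.4, 0.0]
opening: 85.2
```

```bash
python3 look.py 22 180 90 240 260 310 130 130 130; python3 - <<'E'
from h import *
p=cv2.imread("pics/top22.png");crop(p,325,155,125,95,6,"pics/c22.png")
p=cv2.imread("pics/scene22.png");crop(p,265,190,150,140,4,"pics/c23.png")
p=cv2.imread("pics/top22.png");crop(p,90,140,120,110,5,"pics/c24.png")
E
```

```text
scene scale 1.6666666666666667
top scale 3.076923076923077
46.05 [466.7  -2.4 284.4] yaw 10.57 [-0. -0. -1.] [-1.1   0.11  1.07  2.03 -0.11  1.06  0.2 ] [ 0.5  0.3 -0.2] 85.43084412711234
```

View pics/v22.png

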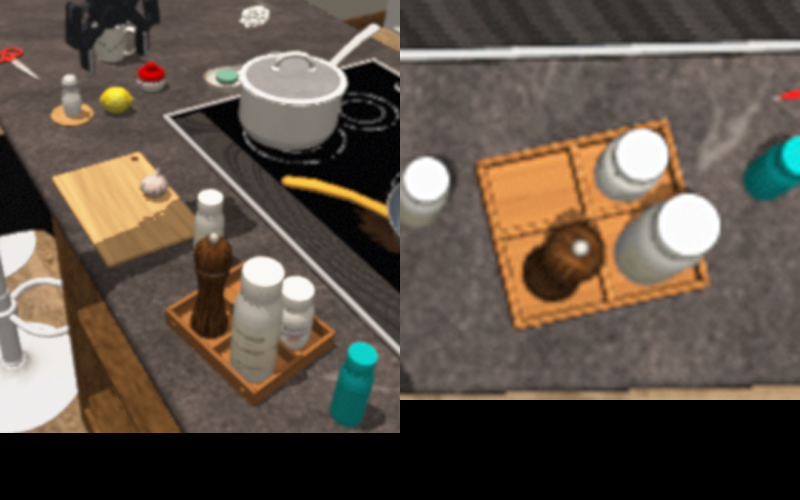

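View pics/c22.png

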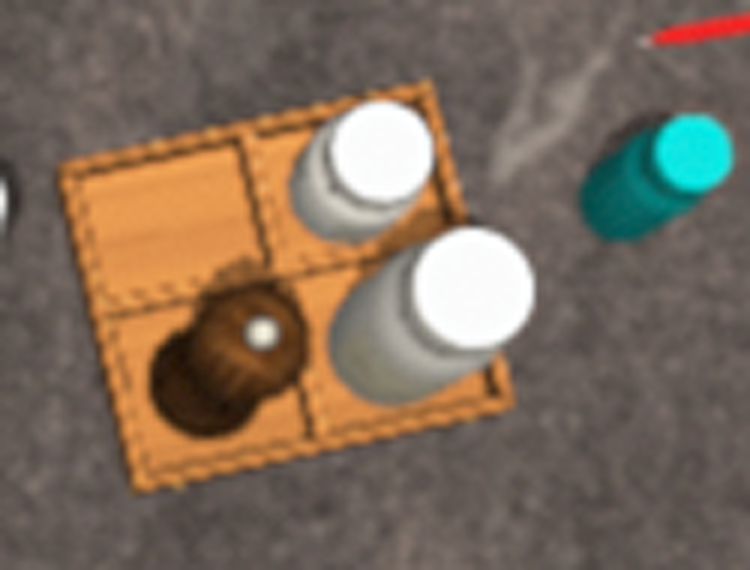

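View pics/c24.png

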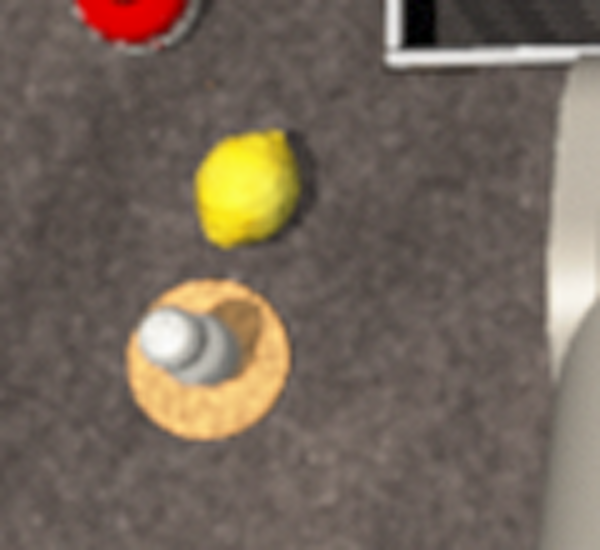

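The bottle cap (473,287) and mill knob (262,333) are back within about 2 mm of where they started. The jar (382,152) hasn't moved, and the salt is on the coaster. The arm is clear and at rest, so I'm handing in.

```bash
python3 - <<'E'
from cell import robot
print(robot.finish_job())
E
```

```text
the job is handed in; nothing more can be done
None
```

The salt shaker is standing on the cork coaster, and the bottle and mill are back in the compartments they came from. I handed the job in at about 46 s of the 134 s allowed; handing in gives no verdict.

I moved the mill and then the tall white bottle to the board, carried the salt over to the coaster, and returned the bottle first, then the mill.

**Last checks (camera pictures):**
- **Bottle and mill:** both stand upright in their own compartments, about 2 mm from their starting points (limit 28 mm).
- **Jar, garlic and lemon:** they look unmoved.
- **Salt:** it stands upright, with its axis within about 5 mm of the coaster's centre (limit 15 mm).
- **Arm:** open, at rest and touching nothing.

**What disagreed:**
- **Salt position:** a first reading off its top put it 6–8 mm off centre. I took 5 mm after overlaying its expected outline on an enlarged picture; both are within the limit.
- **Mill on the board:** it stood about 7 mm from where the gripper had set it. I gripped it at the measured spot, and it hung with a slight lean of 2–3° on the way back. It stood upright again once released.

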